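Seat the backing nut and hold the hidden bolt head from turning

TASK

Stand the loose brass nut block upright in the cradle on the near side of the grey bracket, fully down with its tab in the notch, and let go of it. Then reach down into the gap behind the bracket's near plate, pinch the sprung bolt's leaning, flat-sided brass head on both its flat sides, turn it upright and finish while still holding it there, so that a colleague can run the nut on. Leave the other things lying around undisturbed.

Things in the scene. Friction and masses are not known exactly. Their poses are not given: they have to be found in the camera images.
- bracket: Grey U-shaped bracket, fixed, open at its ±y ends. Origin on the bench; x points away from the robot at yaw 0, along the bolt. In its frame (mm): foot x -54..62, y -50..50, 8 thick; near plate x -3..3, far plate x 51..57, both y -40..40, tops at 72; between them a 48 mm gap with the bolt head. The bolt's 10 mm thick end sticks out on the near side to x -14 at height 52, short of the nut.
- cradle_floor (a point): Centre of the cradle's pocket floor, 34 mm above the bench, at bracket x -31 mm; axes as the bracket's. Pocket 39 mm (y) by 22 mm (x) on an aluminium pedestal, between two side cheeks (6 mm thick, 10 mm high) and two lips (4 mm thick, 8 mm high, at ±x). The seated nut's origin belongs here, its axes along these.
- cradle_notch (a point): Middle of the 16 mm wide notch in the cradle's near (-x) lip, 5 mm above the pocket floor, 13 mm to -x of cradle_floor; axes as the bracket's. The seated nut's tab lies in it.
- nut: Loose backing nut, about 70 g: brass block 18 mm (x) by 34 mm (y) by 36 mm tall (z), standing upright, 11 mm bore along x at 18 mm height, and a tab (7 mm long, 10 wide, 10 high) at the foot of its -x face. Origin: centre of the block's underside. Pinch it across its 34 mm (along y), in its upper half so that the fingers stay above the cradle's 10 mm cheeks.
- nut_tab (a point): Point in the tab of the nut, 13 mm to -x of the nut's origin and 5 mm above its underside.
- tee_bolt (a joint): Angle of the sprung bolt about the bracket's x: 0 = its flat-sided head stands upright (long side vertical), positive = the head's top leans to the bracket's -y. Range -0.3 to 0.4 rad; a light spring (about 0.1 N m) drives it to the stop at 0.4, where it starts and returns when let go. Fingers closed straight down jam on its corners: tilt them with the head, pinch, then turn.
- head_center (a point): Centre of the bolt head, mid gap: 27 mm behind the near plate's middle, 52 mm above the bench; axes turn with the head (x along the bolt, z along the head's long side). The brass head is 16 mm thick along the bolt (x), 16 mm wide between its flat sides (y), 34 mm long (z). With the head upright they face the bracket's +y (tee_bolt_c2) and -y (tee_bolt_c3).
- tape: Bystander: roll of black tape, 58 mm across, 19 mm high. Origin: centre of its underside.
- vial: Bystander: small vial with a white cap, 22 mm across, 50 mm high. Origin: centre of its underside.
- bottle: Bystander: white bottle with a red cap, 42 mm across, 90 mm high. Origin: centre of its underside.
- hex_key: Bystander: black hex key, 30 x 84 mm, 4 mm thick, lying flat. Origin: centre of its underside.

How it is judged:
By the outcome, as a careful person would: the job done as asked, in the order asked, and still so for the second after the job is handed in, while the arm keeps its last pose, push and grip.
It also fails if it takes over 48 s, if anything falls off the work surface, if the arm or the gripper's body presses on something with over 40 N, if the wrist force passes 120 N, or if a joint passes its speed limit or range.

ROBOT

A 6-joint arm with a two-finger parallel gripper is mounted at the origin on a cart in front of the work surface, level with it; the furniture and walls round the work are solid. World frame = base frame: x ahead of the robot, y to its left, z up, the work surface at z = 0. Lengths are in m, angles in rad, forces in N, time in s.
With the tool pointing down it reaches from about 0.35 to 0.85 m from the base axis. Payload 8.1 kg.
Tool frame: the origin (TCP) lies on the centre line of the jaws, within the pads' length; the fingertips stand 19 mm ahead of it and the grasp point (between the pads) is the TCP (robot.tips_ahead is the distance from the TCP to the fingertips, in m); y points along the fingers, z is the direction in which the jaws open and shut, and the axes are right-handed (so a half turn about y gives the same grasp; the last joint's range is limited). The gripper opens to 93 mm and grips with 3 to 60 N. Pads are 15 mm wide; open, the fingers measure 128 mm over their backs; the gripper's body (75 mm by 188 mm) begins 65 mm behind the grasp point.
Start: joints at [1.114, 0.13, 1.488, -0, 1.523, -0.085], TCP at [0.218, 0.559, 0.238] pointing down, gripper open.
Joint ranges: [-2.96, 2.96], [-0.89, 2.26], [0.02, 2.5], [-1.34, 4.48], [0, 2.73], [-2.66, 2.66]. Speed limits (rad/s): [2.39, 2.39, 2.79, 3.14, 3.14, 3.14].

INTERFACE

Orientations are given as a rotation vector (axis times angle).
In Python, from plant import robot, imaging, models gives the robot as it stands.
- The arm moves only by the tool carry_out, never from a script. Its argument "motion" is one flat list of numbers, 7 for each row, row after row: the shift along the tool's x, y, z in m, then the turn, a rotation vector about the tool's x, y, z in degrees, then the opening, from -1 (shut) to 1 (fully open). A call has exactly 5 rows; each row shifts and turns the pose as measured when the row begins, along the tool's axes as they then stand; what a row does not reach is not made up. A row lasts 1/10 s, in which the tool goes at most 50 mm and 8.59 degrees, less where a joint would pass 70% of its speed; a pose out of reach is approached as far as the arm can. A call is refused whole if a number of a shift passes 0.05 or a number of a turn 8.59, either way. A call with a gripper value outside its range is refused whole. The fingers move at their own pace and stop on an object; "squeeze" is the grip in N (left out, the last holds). Time passes only in rows, so rows that do not move let the fingers close, or fill a call up. It gives the time, the measured TCP pose, the force and the opening at its end, in the units of the state.
- robot.read_state(): the state, without advancing time (a new reading comes with each control period).
- imaging.read_camera(name): name is "side" or "top" or "wrist"; returns the picture (384x512x3 uint8, blue, green, red); there is no depth.
- imaging.camera_model(name): a dict with "K" (3x3 intrinsics, pixels), "position" and "orientation" of the camera in the world. Camera axes: x right, y down, z forward; pixel columns grow to the right and rows downward; lengths in m; the calibration is good to about 2 mm. A picture is of the moment at which its call begins: read the wrist's pose just before it. camera_model takes no time and is no camera call; for the wrist camera it gives the pose at the moment of the call.
- robot.close_job(): hands the job in, once; it reports no verdict.
Trained networks look in the newest picture that a camera, given by its name, has taken for a name from the list of things; names that differ only in an ending like _2 or _b are one class to them, and where a whole thing is asked for, a point or a joint stands for the part that bears it (a point fixed in the world has none). Each returns a list of dicts, best first, with "confidence" (0 to 1); they miss things now and then, are a little off and sometimes report something else, mostly with a low value. They report only what shows in the picture. A call takes as long as a camera call.
- models.outline_of(camera, thing): "pixels" (384x512 bool, what is visible of it) and "pixel" ([column, row] in pixels, amid what is visible of it).
The state is a dict: "t": time; "q": joint angles; "dq": joint speeds; "joint_torque": joint torques, N m; "tool_pos": TCP position; "orientation": TCP orientation; "force": force on the tool from outside, world axes, zero at the start; "wrist_torque": the same for the moment, N m; "opening": finger opening in m.
Only numpy, scipy, OpenCV 4.12 (cv2) and the standard library are available. Lean on these libraries where they do the work, as an engineer would, in place of code of your own. Each camera call takes 0.05 s, during which the arm holds its last target.

## Working session

There is one attempt and no reset: what is moved stays moved. The work goes in short steps, Python scripts to look and compute and a tool call to move; the robot and the scene stay as the last step left them, time stands still between calls to the robot, and variables do not carry over. Pictures are saved under pics/ and viewed, and the job is handed in when it is done.

Besides the shell and the picture viewer there is one more tool, called after "Call:" as name(argument=value, ...), one argument or row to a line, values as JSON. carry_out: Moves the arm, as the interface text tells. Its arguments: {"type":"object","properties":{"motion":{"type":"array","items":{"type":"number"}},"squeeze":{"type":"number"}},"required":["motion"]}

```bash
ls; mkdir -p pics; python3 - <<'E'
from plant import robot, imaging, models
import cv2,numpy as np
s=robot.read_state(); print({k:np.round(v,4) for k,v in s.items()})
for n in ["side","top","wrist"]:
    im=imaging.read_camera(n); cv2.imwrite(f"pics/{n}0.png",im); m=imaging.camera_model(n); print(n,m)
    for th in ["nut","bracket","tee_bolt","nut_tab","vial","bottle","tape","hex_key"]:
        if n=="wrist" and th not in("nut","bracket"):continue
        try:
            r=models.outline_of(n,th); print(n,th,[(round(a["confidence"],2),np.round(a["pixel"]).tolist(),int(a["pixels"].sum())) for a in r[:3]])
        except Exception as e: print(th,e)
print(robot.read_state()["t"])
E
```

```text
pics
{'t': np.float64(0.0), 'q': array([ 1.1136,  0.1311,  1.4893,  0.    ,  1.523 , -0.0854]), 'dq': array([-0.0003, -0.0015, -0.0002, -0.0008, -0.0004, -0.0009]), 'joint_torque': array([ 2.00000e-04, -5.59884e+01, -4.91729e+01,  7.69000e-02,
        3.64000e-02, -2.00000e-04]), 'tool_pos': array([0.2177, 0.5585, 0.2366]), 'orientation': array([-1.5527,  0.2922, -0.2914]), 'force': array([ 0.0905, -0.2656,  0.1196]), 'wrist_torque': array([ 0.0096, -0.022 , -0.034 ]), 'opening': np.float64(0.0928)}
side {'K': array([[489.61613457,   0.        , 257.47758792],
       [  0.        , 489.61613457, 191.27982039],
       [  0.        ,   0.        ,   1.        ]]), 'position': array([-0.09590049, -0.94911285,  0.502424  ]), 'orientation': array([-1.87720114,  0.5425325 , -0.3811095 ])}
side nut [(0.56, [336.0, 272.0], 421)]
side bracket [(0.94, [279.0, 224.0], 1962), (0.7, [211.0, 175.0], 99)]
side tee_bolt [(0.5, [287.0, 209.0], 55)]
side nut_tab [(0.85, [332.0, 272.0], 404)]
side vial []
side bottle [(0.83, [388.0, 252.0], 829)]
side tape [(0.71, [214.0, 201.0], 288)]
side hex_key []

[... 262 characters left out ...]
.15240199, -0.16526677])}
top nut [(0.7, [370.0, 196.0], 131)]
top bracket [(0.92, [279.0, 184.0], 1666)]
top tee_bolt []
top nut_tab [(0.67, [369.0, 197.0], 126)]
top vial [(0.64, [140.0, 187.0], 76)]
top bottle [(0.66, [378.0, 152.0], 324)]
top tape [(0.73, [246.0, 227.0], 51), (0.48, [196.0, 205.0], 241), (0.25, [279.0, 185.0], 1701)]
top hex_key [(0.4, [278.0, 187.0], 1724)]
wrist {'K': array([[290.12855196,   0.        , 253.64068189],
       [  0.        , 290.12855196, 195.57362906],
       [  0.        ,   0.        ,   1.        ]]), 'position': array([0.14271935, 0.58835538, 0.38452181]), 'orientation': array([2.38601531, 1.63001414, 0.23935261])}
wrist nut []
wrist bracket []
1.05
```

```bash
python3 - <<'E'
import cv2
a=cv2.imread("pics/side0.png")[130:320,170:440]; cv2.imwrite("pics/side0c.png",cv2.resize(a,None,fx=2.9,fy=2.9,interpolation=cv2.INTER_CUBIC))
a=cv2.imread("pics/top0.png")[110:260,120:400]; cv2.imwrite("pics/top0c.png",cv2.resize(a,None,fx=2.8,fy=2.8,interpolation=cv2.INTER_CUBIC))
E
```

```text
(no output)
```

View pics/side0.png

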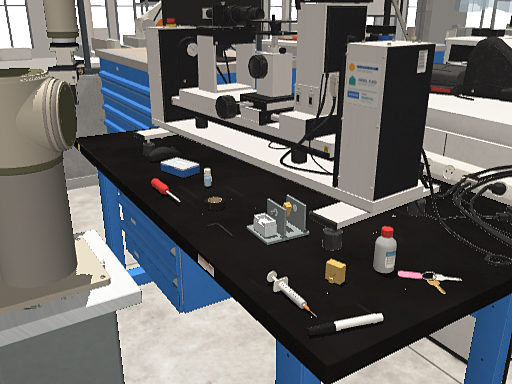

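View pics/top0.png

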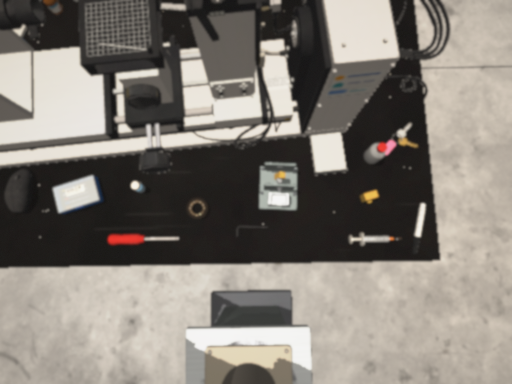

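```bash
sleep 1
```

```text
(no output)
```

View pics/side0c.png

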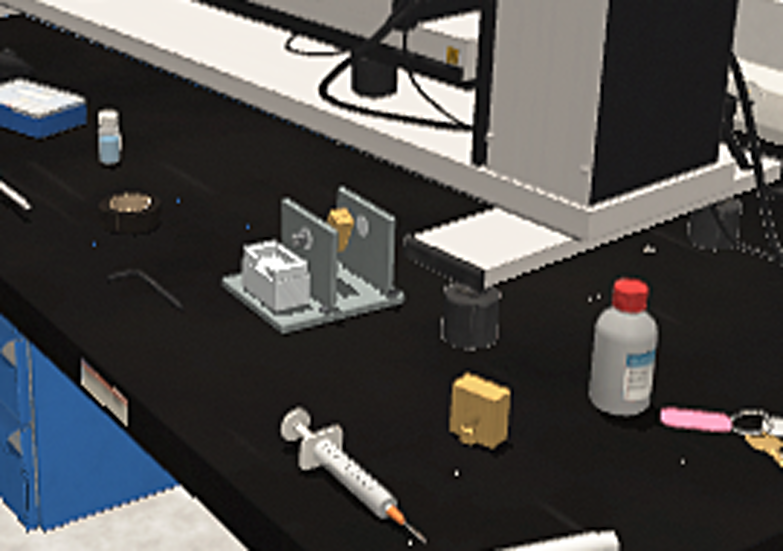

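View pics/top0c.png

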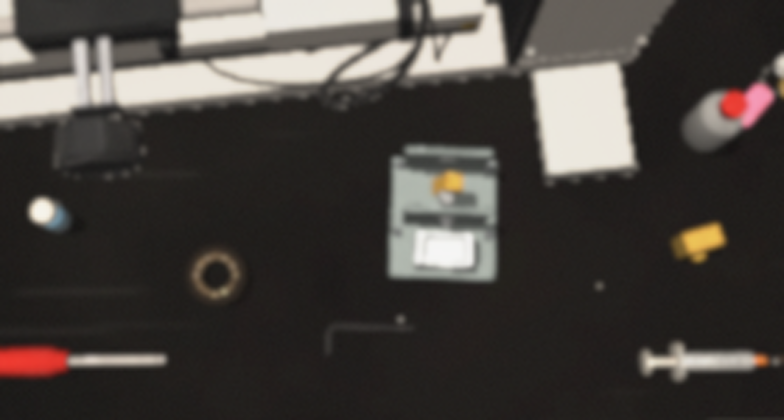

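```bash
cat > h.py <<'E'
from plant import robot, imaging, models
import cv2,numpy as np
from scipy.spatial.transform import Rotation as R
from scipy.optimize import least_squares
def proj(m,P):
    Rm=R.from_rotvec(m["orientation"]).as_matrix(); p=(np.atleast_2d(P)-m["position"])@Rm
    q=p@m["K"].T; return q[:,:2]/q[:,2:]
def back(m,uv,z):
    uv=np.atleast_2d(uv).astype(float); d=np.c_[uv,np.ones(len(uv))]@np.linalg.inv(m["K"]).T@R.from_rotvec(m["orientation"]).as_matrix().T
    s=(z-m["position"][2])/d[:,2]; return m["position"]+d*s[:,None]
def pose(x,y,yaw,P,z=0):
    return np.array(P)@R.from_euler('z',yaw).as_matrix().T+[x,y,z]
def snap(n,f,crop=None,s=1):
    m=imaging.camera_model(n); im=imaging.read_camera(n)
    np.savez(f"pics/{f}.npz",im=im,**m)
    o=im
    if crop: a,b,c,d=crop; o=im[b:d,a:c]
    if s!=1: o=cv2.resize(o,None,fx=s,fy=s,interpolation=cv2.INTER_CUBIC)
    cv2.imwrite(f"pics/{f}.png",o); return m,im
def load(f):
    d=np.load(f"pics/{f}.npz"); return {k:d[k] for k in("K","position","orientation")},d["im"]
E
python3 - <<'E'
from h import *
t=imaging.camera_model("top"); s=imaging.camera_model("side")
print("nut top", back(t,[[369.5,196]],.03)); print("side",back(s,[[336,272]],.018))
# foot corners top crop px/2.8+[120,110]
c=np.array([[391,155],[497,157],[495,281],[389,280]])/2.8+[120,110]
print(back(t,c,.008))
c=np.array([[224,281],[285,331],[403,298]])/2.9+[170,130]
print(back(s,c,.006))
print("bottle",back(t,np.array([[735,103]])/2.8+[120,110],.09),"plat",back(t,np.array([[533,68],[618,62],[635,165],[548,175]])/2.8+[120,110],.05))
c=np.array([[405,240],[485,285]])/2.9+[170,130];print(back(s,c,.05))
print("vial",back(t,[[136,186]],.05),"tape",back(t,[[197,208]],.019),"hex",back(t,np.array([[330,340],[410,328]])/2.8+[120,110],0))
print("syr",back(t,[[375,239]],.01))
E
```

```text
nut top [[ 0.48108567 -0.32592666  0.03      ]]
side [[ 0.48174832 -0.32961073  0.018     ]]
[[ 0.5745528  -0.03972391  0.008     ]
 [ 0.57056836 -0.14301572  0.008     ]
 [ 0.44911087 -0.13652017  0.008     ]
 [ 0.45189729 -0.03529954  0.008     ]]
[[ 0.45597706 -0.04042702  0.006     ]
 [ 0.44874565 -0.14204428  0.006     ]
 [ 0.56152391 -0.14377999  0.006     ]]
bottle [[ 0.59638318 -0.34749753  0.09      ]] plat [[ 0.64609569 -0.17492234  0.05      ]
 [ 0.65039487 -0.25542013  0.05      ]
 [ 0.55038079 -0.26544906  0.05      ]
 [ 0.5424149  -0.18431421  0.05      ]]
[[ 0.57098726 -0.1312514   0.05      ]
 [ 0.56929691 -0.22985435  0.05      ]]
vial [[0.51544627 0.28287962 0.05      ]] tape [[0.4589349  0.12899696 0.019     ]] hex [[ 0.39619037  0.02212963  0.        ]
 [ 0.40628209 -0.05455837  0.        ]]
syr [[ 0.36950747 -0.33886708  0.01      ]]
```

```bash
python3 - <<'E'
from h import *
t=imaging.camera_model("top"); s=imaging.camera_model("side")
def tri(a,b):
    a=np.array(a)/2.8+[120,110]; b=np.array(b)/2.9+[170,130]
    f=lambda P:np.r_[proj(t,P)[0]-a,proj(s,P)[0]-b]
    r=least_squares(f,[.5,-.1,.05]); return r.x.round(4),r.fun.round(1)
print("FR",tri([635,165],[485,272])); print("FL",tri([548,175],[405,236]))
print("bottle cap",tri([735,103],[630,285]))
print(tri([408,212],[280,200]),tri([488,214],[337,222]))
print(tri([406,150],[338,187]),tri([495,150],[393,210]))
E
```

```text
FR (array([ 0.5434, -0.2575,  0.0779]), array([-0.1,  0.2,  0.2, -0.1]))
FL (array([ 0.5344, -0.1781,  0.0792]), array([-0.4,  0.6,  0.6, -0.2]))
bottle cap (array([ 0.5951, -0.3465,  0.0906]), array([-0.3,  0.4,  0.4, -0.2]))
(array([ 0.5044, -0.052 ,  0.0719]), array([-0.3,  0.6,  0.6, -0.1])) (array([ 0.5042, -0.1256,  0.0778]), array([ 0.6, -1. , -1. ,  0.2]))
(array([ 0.5624, -0.0518,  0.0714]), array([-0.2,  0.4,  0.4, -0.1])) (array([ 0.5586, -0.1316,  0.0791]), array([-0.3,  0.5,  0.5, -0.1]))
```

```bash
python3 - <<'E'
from h import *
s=robot.read_state(); M=R.from_rotvec(s["orientation"]).as_matrix(); print(M.round(3))
w=imaging.camera_model("wrist"); C=R.from_rotvec(w["orientation"]).as_matrix()
print("cam in tool",(M.T@(w["position"]-s["tool_pos"])).round(4)); print((M.T@C).round(3), R.from_matrix(M.T@C).as_rotvec())
# target above nut
yaw=.27
x=np.array([np.cos(yaw),np.sin(yaw),0]); y=np.array([-np.sin(yaw),np.cos(yaw),0])
for sg in(1,-1):
    z=sg*y; yy=np.array([0,0,-1.]); xx=np.cross(yy,z); T=np.c_[xx,yy,z]
    print(sg,np.degrees(R.from_matrix(M.T@T).as_rotvec()).round(1), (M.T@(np.array([.481,-.327,.2])-s["tool_pos"])).round(4))
E
```

```text
[[ 0.932 -0.     0.363]
 [-0.363  0.     0.932]
 [-0.    -1.     0.   ]]
cam in tool [-0.0807 -0.1469 -0.    ]
[[ 0.     0.957  0.289]
 [ 0.001 -0.289  0.957]
 [ 1.    -0.    -0.001]] [-1.42257696 -1.05660822 -1.42090625]
1 [ -0.  -36.8  -0. ] [ 0.567   0.0376 -0.7299]
-1 [  0.  143.2  -0. ] [ 0.567   0.0376 -0.7299]
```

```bash
cat >> h.py <<'E'
def tool(yaw,roll=0,pitch=0):
    """tool frame: x~bracket x, y down, z~bracket y. roll: about bracket x (positive: hand top leans to -y); pitch positive: hand top leans to -x"""
    B=R.from_euler('z',yaw)*R.from_rotvec([roll,0,0])*R.from_rotvec([0,-pitch,0])
    return B*R.from_matrix(np.array([[1,0,0],[0,0,1],[0,-1,0]]).T.T if False else np.c_[[1,0,0],[0,0,-1],[0,1,0]])
def rows(wps,open_,maxs=.045,maxr=8,fin=True,start=None):
    """wps list of (pos,Rot). prints rows"""
    s=robot.read_state()
    p,Q=(s["tool_pos"],R.from_rotvec(s["orientation"])) if start is None else start
    out=[]
    for tp,TQ in wps:
        tp=np.array(tp); d=(Q.inv()*TQ).as_rotvec(); n=int(max(1,np.ceil(np.linalg.norm(tp-p)/maxs),np.ceil(np.degrees(np.linalg.norm(d))/maxr)))
        for i in range(n):
            sh=Q.inv().apply((tp-p)/n); out.append(np.r_[sh.round(4),np.degrees(d/n).round(2),open_]); Q=Q*R.from_rotvec(d/n)
        p=tp
    while len(out)%5: out.append(np.r_[np.zeros(6),open_])
    for i in range(0,len(out),5): print("["+", ".join(f"{v+0:g}" for r in out[i:i+5] for v in r)+"]")
def st():
    s=robot.read_state(); M=R.from_rotvec(s["orientation"]).as_matrix()
    print("t%.2f"%s["t"],s["tool_pos"].round(4),"F",s["force"].round(1),"open",round(float(s["opening"]),4),"y",M[:,1].round(3),"z",M[:,2].round(3),"q",s["q"].round(2)); return s
E
python3 - <<'E'
from h import *
st(); print(tool(.27).as_matrix().round(3))
rows([([.40,.12,.22],tool(-.1)),([.478,-.322,.165],tool(.27))],1)
E
```

```text
t1.05 [0.2179 0.559  0.2377] F [-0.5  0.3 -0.5] open 0.0927 y [-0.  0. -1.] z [0.363 0.932 0.   ] q [ 1.11  0.13  1.49  0.    1.52 -0.09]
[[ 0.964  0.    -0.267]
 [ 0.267  0.     0.964]
 [ 0.    -1.     0.   ]]
[0.0299, 0.0016, -0.0312, 0, -1.42, 0, 1, 0.0291, 0.0016, -0.0319, 0, -1.42, 0, 1, 0.0283, 0.0016, -0.0326, 0, -1.42, 0, 1, 0.0275, 0.0016, -0.0333, 0, -1.42, 0, 1, 0.0267, 0.0016, -0.034, 0, -1.42, 0, 1]
[0.0258, 0.0016, -0.0346, 0, -1.42, 0, 1, 0.025, 0.0016, -0.0353, 0, -1.42, 0, 1, 0.0241, 0.0016, -0.0359, 0, -1.42, 0, 1, 0.0232, 0.0016, -0.0364, 0, -1.42, 0, 1, 0.0223, 0.0016, -0.037, 0, -1.42, 0, 1]
[0.0214, 0.0016, -0.0375, 0, -1.42, 0, 1, 0.0111, 0.005, -0.0393, 0, -1.93, 0, 1, 0.0097, 0.005, -0.0396, 0, -1.93, 0, 1, 0.0084, 0.005, -0.0399, 0, -1.93, 0, 1, 0.0071, 0.005, -0.0402, 0, -1.93, 0, 1]
[0.0057, 0.005, -0.0404, 0, -1.93, 0, 1, 0.0043, 0.005, -0.0406, 0, -1.93, 0, 1, 0.003, 0.005, -0.0407, 0, -1.93, 0, 1, 0.0016, 0.005, -0.0408, 0, -1.93, 0, 1, 0.0002, 0.005, -0.0408, 0, -1.93, 0, 1]
[-0.0011, 0.005, -0.0408, 0, -1.93, 0, 1, -0.0025, 0.005, -0.0407, 0, -1.93, 0, 1, 0, 0, 0, 0, 0, 0, 1, 0, 0, 0, 0, 0, 0, 1, 0, 0, 0, 0, 0, 0, 1]
```

Call:
carry_out(
  motion=[0.03,0.0016,-0.031,0,-1.42,0,1,0.029,0.0016,-0.032,0,-1.42,0,1,0.028,0.0016,-0.033,0,-1.42,0,1,0.0275,0.0016,-0.033,0,-1.42,0,1,0.0267,0.0016,-0.034,0,-1.42,0,1],
)

```text
t: 1.55
tool_pos: [0.3006, 0.3575, 0.2278]
orientation: [-1.563, 0.186, -0.185]
force: [2.1, -0.0, 0.6]
opening: 0.093
```

Call:
carry_out(
  motion=[0.026,0.0016,-0.035,0,-1.42,0,1,0.025,0.0016,-0.035,0,-1.42,0,1,0.024,0.0016,-0.036,0,-1.42,0,1,0.023,0.0016,-0.036,0,-1.42,0,1,0.022,0.0016,-0.037,0,-1.42,0,1],
)

```text
t: 2.05
tool_pos: [0.3879, 0.1515, 0.2206]
orientation: [-1.567, 0.079, -0.085]
force: [0.4, 0.6, -0.2]
opening: 0.0928
```

Call:
carry_out(
  motion=[0.021,0.0016,-0.0375,0,-1.42,0,1,0.011,0.005,-0.039,0,-1.93,0,1,0.01,0.005,-0.04,0,-1.93,0,1,0.008,0.005,-0.04,0,-1.93,0,1,0.007,0.005,-0.04,0,-1.93,0,1],
)

```text
t: 2.55
tool_pos: [0.4391, -0.057, 0.2005]
orientation: [-1.569, -0.056, 0.04]
force: [1.5, -0.4, 0.3]
opening: 0.093
```

```bash
python3 - <<'E'
from h import *
snap("wrist","w1"); st(); print(imaging.camera_model("wrist")["position"])
rows([([.478,-.322,.165],tool(.27))],1)
E
```

```text
t2.60 [ 0.4394 -0.0623  0.1997] F [-2.5 -2.8 -0.6] open 0.0933 y [ 0.01  -0.002 -1.   ] z [-0.061  0.998 -0.002] q [-0.26 -0.3   1.96  0.    1.47 -1.89]
[ 0.35742887 -0.06683667  0.34582132]
[0.0037, 0.0059, -0.0436, 0.03, -2, 0.09, 1, 0.0022, 0.0059, -0.0437, 0.03, -2, 0.09, 1, 0.0007, 0.0059, -0.0437, 0.03, -2, 0.09, 1, -0.0008, 0.0058, -0.0437, 0.03, -2, 0.09, 1, -0.0023, 0.0058, -0.0437, 0.03, -2, 0.09, 1]
[-0.0038, 0.0058, -0.0436, 0.03, -2, 0.09, 1, 0, 0, 0, 0, 0, 0, 1, 0, 0, 0, 0, 0, 0, 1, 0, 0, 0, 0, 0, 0, 1, 0, 0, 0, 0, 0, 0, 1]
```

View pics/w1.png

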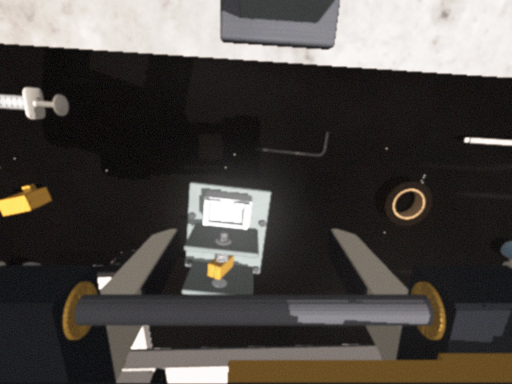

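Call:
carry_out(
  motion=[0.004,0.006,-0.0436,0,-2,0.1,1,0.002,0.006,-0.0437,0,-2,0.1,1,0.001,0.006,-0.0437,0,-2,0.1,1,-0.001,0.006,-0.0437,0,-2,0.1,1,-0.002,0.006,-0.0437,0,-2,0.1,1],
)

```text
t: 3.1
tool_pos: [0.4737, -0.2838, 0.1713]
orientation: [-1.566, -0.195, 0.187]
force: [1.6, 0.8, 1.0]
opening: 0.0931
```

Call:
carry_out(
  motion=[-0.004,0.006,-0.043,0,-2,0.1,1,0,0,0,0,0,0,1,0,0,0,0,0,0,1,0,0,0,0,0,0,1,0,0,0,0,0,0,1],
)

```text
t: 3.6
tool_pos: [0.4792, -0.332, 0.163]
orientation: [-1.563, -0.217, 0.215]
force: [0.5, 0.2, 0.4]
opening: 0.093
```

```bash
python3 - <<'E'
from h import *
m,im=snap("wrist","w2"); s=st()
r=models.outline_of("wrist","nut")
for a in r[:2]:
    v,u=np.nonzero(a["pixels"]); print(a["confidence"],a["pixel"],u.min(),u.max(),v.min(),v.max())
np.save("pics/nutmask.npy",r[0]["pixels"])
E
```

```text
t3.65 [ 0.4793 -0.3318  0.1631] F [-0.5  0.3 -0.2] open 0.0931 y [ 0.002 -0.003 -1.   ] z [-0.272  0.962 -0.003] q [-0.69  0.13  1.63 -0.    1.38 -2.54]
0.88 [258.5, 192.6] 241 275 175 206
```

View pics/w2.png

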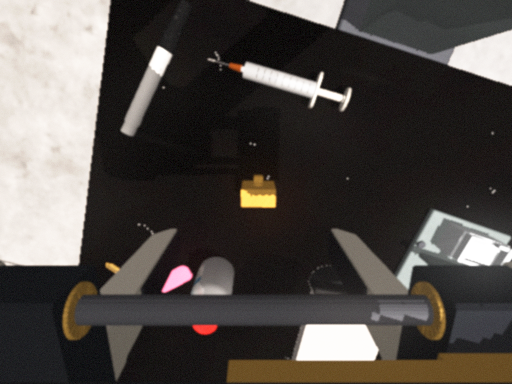

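```bash
cat >> h.py <<'E'
from scipy.optimize import minimize
def box(x0,x1,y0,y1,z0,z1): return np.array([[x,y,z] for x in(x0,x1) for y in(y0,y1) for z in(z0,z1)])/1000.
NUT=[box(-9,9,-17,17,0,36),box(-16,-9,-5,5,0,10)]
def render(m,boxes,roi,S=6):
    u0,v0,u1,v1=roi; o=np.zeros(((v1-v0)*S,(u1-u0)*S),np.uint8)
    for b in boxes:
        q=(proj(m,b)-[u0,v0]+.5)*S
        cv2.fillConvexPoly(o,cv2.convexHull((q*16).astype(np.int32)),255,shift=4)
    return cv2.resize(o,(u1-u0,v1-v0),interpolation=cv2.INTER_AREA)/255.
E
python3 - <<'E'
from h import *
d=np.load("pics/w2.npz"); mw,iw=load("w2")
t=imaging.camera_model("top"); s=imaging.camera_model("side")
views=[]
for nm,m,im,roi in [("w",mw,iw,(225,160,295,222)),("s",s,cv2.imread("pics/side0.png"),(318,250,356,295)),("t",t,cv2.imread("pics/top0.png"),(352,182,388,210))]:
    u0,v0,u1,v1=roi; c=im[v0:v1,u0:u1].astype(float); sat=c[...,2]-c[...,0]
    a=np.clip(sat/ (0.35*np.percentile(sat,99)) ,0,1) if nm!="x" else 0
    views.append((nm,m,roi,a))
    cv2.imwrite(f"pics/seg_{nm}.png",cv2.resize(np.hstack([c,np.repeat(a[...,None]*255,3,2)]).astype(np.uint8),None,fx=5,fy=5,interpolation=0))
def cost(p,vs):
    return sum(((render(m,[pose(*p[:2],p[2],b) for b in NUT],roi)-a)**2).sum()/a.sum() for _,m,roi,a in vs)
for vs in ([views[0]],[views[1]],[views[2]],views):
    best=None
    for y0 in(.1,.25,.4):
        r=minimize(lambda p:cost(p/[1,1,.1],vs),[.481,-.327,y0/10*1],method="Nelder-Mead",options=dict(initial_simplex=np.array([.481,-.327,y0*.1])+np.array([[0,0,0],[.006,0,0],[0,.006,0],[0,0,.015]]),xatol=1e-5,fatol=1e-6))
        if best is None or r.fun<best.fun:best=r
    print([v[0] for v in vs],(best.x/[1,1,.1]).round(4),best.fun)
E
```

```text
['w'] [ 0.4828 -0.3269  0.2756] 0.14874075643134793
['s'] [ 0.4828 -0.3252  0.2904] 0.03888407665880346
['t'] [ 0.4845 -0.3295  0.0015] 0.17569903348317226
['w', 's', 't'] [ 0.4829 -0.3259  0.2433] 0.42203087769401293
```

View pics/seg_w.png

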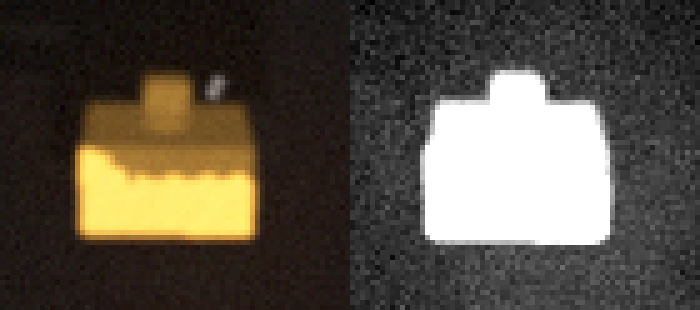

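```bash
python3 - <<'E'
from h import *
rows([([.4828,-.3265,.10],tool(.278)),([.4828,-.3265,.032],tool(.278))],1,maxs=.035)
E
```

```text
[0.0024, 0.0316, 0.0022, 0.09, -0.06, 0.03, 1, 0.0024, 0.0316, 0.0022, 0.09, -0.06, 0.03, 1, 0, 0.034, 0, 0, 0, 0, 1, 0, 0.034, 0, 0, 0, 0, 1, 0, 0, 0, 0, 0, 0, 1]
```

Call:
carry_out(
  motion=[0.0024,0.032,0.0022,0.1,-0.06,0,1,0.0024,0.032,0.0022,0.1,-0.06,0,1,0,0.034,0,0,0,0,1,0,0.033,0,0,0,0,1,0,0,0,0,0,0,1],
)

```text
t: 4.2
tool_pos: [0.4872, -0.3244, 0.0343]
orientation: [-1.566, -0.229, 0.216]
force: [-0.5, 0.3, -0.3]
opening: 0.0931
```

```bash
python3 - <<'E'
from h import *
st()
rows([([.4828,-.3265,.032],tool(.278))],1,maxs=.035)
E
```

```text
t4.20 [ 0.4872 -0.3244  0.0343] F [-0.5  0.3 -0.3] open 0.0931 y [ 0.009 -0.006 -1.   ] z [-0.279  0.96  -0.008] q [-0.68  0.27  1.72  0.    1.14 -2.53]
[-0.0049, 0.0022, -0.0008, 0.46, 0.3, 0.43, 1, 0, 0, 0, 0, 0, 0, 1, 0, 0, 0, 0, 0, 0, 1, 0, 0, 0, 0, 0, 0, 1, 0, 0, 0, 0, 0, 0, 1]
```

Call:
carry_out(
  motion=[-0.005,0.002,-0.001,0.4,0.3,0.4,1,0,0,0,0,0,0,-1,0,0,0,0,0,0,-1,0,0,0,0,0,0,-1,0,0,0,0,0,0,-1],
  squeeze=30,
)

```text
t: 4.7
tool_pos: [0.4862, -0.3289, 0.0401]
orientation: [-1.567, -0.224, 0.214]
force: [-0.3, 0.6, 0.2]
opening: 0.0654
```

Call:
carry_out(
  motion=[0,0,0,0,0,0,-1,0,0,0,0,0,0,-1,0,0,0,0,0,0,-1,0,0,0,0,0,0,-1,0,0,0,0,0,0,-1],
)

```text
t: 5.2
tool_pos: [0.487, -0.3296, 0.0418]
orientation: [-1.569, -0.226, 0.213]
force: [0.7, -0.3, 0.7]
opening: 0.0334
```

```bash
python3 - <<'E'
from h import *
st()
m,im=snap("side","s2",(290,210,400,300),6)
E
```

```text
t5.20 [ 0.487  -0.3296  0.0418] F [ 0.7 -0.3  0.7] open 0.0334 y [ 0.01  -0.008 -1.   ] z [-0.275  0.961 -0.01 ] q [-0.68  0.27  1.71 -0.    1.15 -2.53]
```

View pics/s2.png

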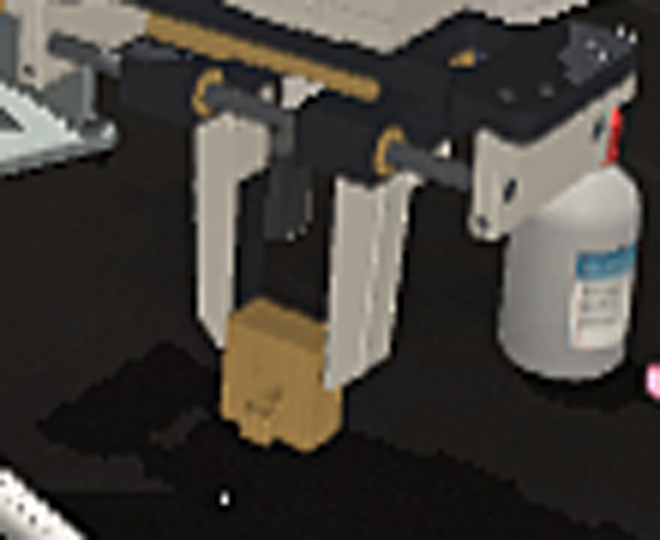

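```bash
python3 - <<'E'
from h import *
rows([([.480,-.322,.12],tool(.26)),([.42,-.09,.18],tool(-.03))],-1,maxs=.04)
E
```

```text
[-0.0021, -0.0392, 0.0042, 0.3, 0.54, 0.2, -1, -0.0023, -0.0391, 0.0044, 0.3, 0.54, 0.2, -1, 0.0002, -0.0086, 0.0342, 0, 2.37, 0, -1, -0.0012, -0.0086, 0.0342, 0, 2.37, 0, -1, -0.0026, -0.0086, 0.0341, 0, 2.37, 0, -1]
[-0.004, -0.0086, 0.034, 0, 2.37, 0, -1, -0.0054, -0.0086, 0.0338, 0, 2.37, 0, -1, -0.0068, -0.0086, 0.0335, 0, 2.37, 0, -1, -0.0082, -0.0086, 0.0332, 0, 2.37, 0, -1, 0, 0, 0, 0, 0, 0, -1]
```

Call:
carry_out(
  motion=[-0.001,-0.02,0.002,0.3,0.54,0.2,-1,-0.003,-0.04,0.006,0.3,0.54,0.2,-1,0,-0.025,0.02,0,2,0,-1,-0.001,-0.012,0.034,0,2.4,0,-1,-0.0026,-0.009,0.034,0,2.4,0,-1],
)

```text
t: 5.75
tool_pos: [0.4559, -0.2368, 0.1482]
orientation: [-1.564, -0.1, 0.108]
force: [0.3, 0.6, 0.1]
opening: 0.0339
```

Call:
carry_out(
  motion=[-0.004,-0.0086,0.034,0,2.4,0,-1,-0.0055,-0.0086,0.034,0,2.4,0,-1,-0.007,-0.0086,0.0335,0,2.4,0,-1,-0.008,-0.006,0.033,0,2.4,0,-1,0,0,0.005,0,0,0,-1],
)

```text
t: 6.25
tool_pos: [0.4205, -0.0924, 0.1831]
orientation: [-1.567, 0.036, -0.032]
force: [0.2, -0.7, -1.0]
opening: 0.0336
```

Call:
carry_out(
  motion=[0,0,0,0,0,0,-1,0,0,0,0,0,0,-1,0,0,0,0,0,0,-1,0,0,0,0,0,0,-1,0,0,0,0,0,0,-1],
)

```text
t: 6.75
tool_pos: [0.4207, -0.0944, 0.1821]
orientation: [-1.568, 0.035, -0.03]
force: [0.8, -0.5, -0.3]
opening: 0.0335
```

```bash
python3 - <<'E'
from h import *
s=st(); np.savez("pics/st3.npz",p=s["tool_pos"],o=s["orientation"])
m,im=snap("wrist","w3"); m,im=snap("side","s3"); 
cv2.imwrite("pics/s3c.png",cv2.resize(im[130:290,200:420],None,fx=3.6,fy=3.6,interpolation=cv2.INTER_CUBIC))
st()
E
```

```text
t6.75 [ 0.4207 -0.0944  0.1821] F [ 0.8 -0.5 -0.3] open 0.0335 y [-0.004  0.003 -1.   ] z [0.041 0.999 0.003] q [-0.34 -0.31  2.    0.    1.45 -1.87]
t6.85 [ 0.4207 -0.0942  0.1821] F [ 0.2  0.1 -0.9] open 0.0337 y [-0.003  0.003 -1.   ] z [0.041 0.999 0.003] q [-0.34 -0.31  2.    0.    1.45 -1.87]
```

View pics/w3.png

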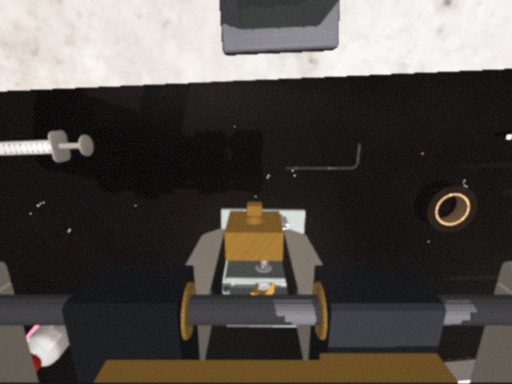

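View pics/s3c.png

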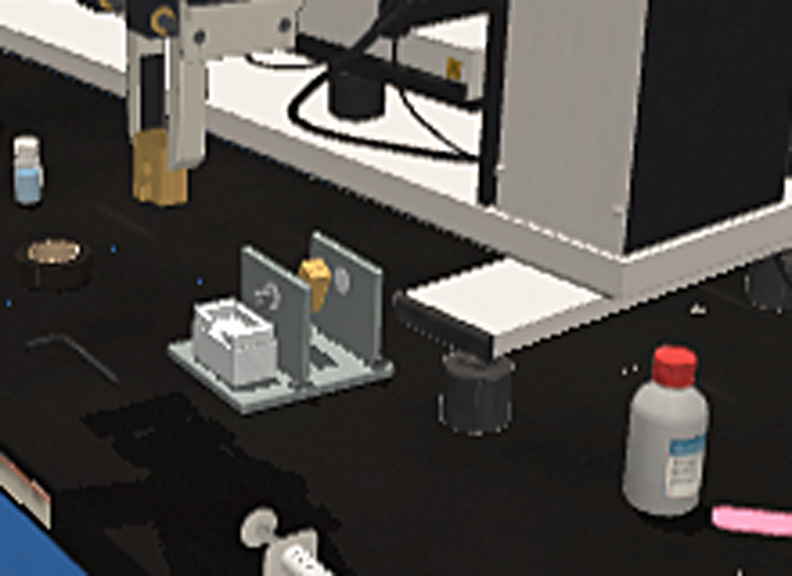

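```bash
python3 - <<'E'
from h import *
BR=[box(-54,62,-50,50,0,8),box(-3,3,-40,40,0,72),box(51,57,-40,40,0,72),box(-46,-16,-25.5,25.5,0,42)]
HD=box(19,35,-8,8,-17,17)*1.0
a=R.from_rotvec([.4,0,0]).apply(HD)+[0,0,.052]
BR.append(a)
t=imaging.camera_model("top"); s=imaging.camera_model("side"); w,iw=load("w1")
views=[]
for nm,m,im,roi in [("w",w,iw,(170,165,290,290)),("s",s,cv2.imread("pics/side0.png"),(236,188,316,250)),("t",t,cv2.imread("pics/top0.png"),(245,150,312,220))]:
    u0,v0,u1,v1=roi; g=im[v0:v1,u0:u1].astype(float).max(2)
    a=np.clip((g-35)/30,0,1); views.append((nm,m,roi,a,g))
def cost(p,vs):
    return sum((np.abs(render(m,[pose(*p[:2],p[2],b) for b in BR],roi,4)-a)).sum()/a.sum() for _,m,roi,a,g in vs)
for vs in ([views[0]],[views[1]],[views[2]],views):
    x0=np.array([.507,-.089,-.003])
    r=minimize(lambda p:cost(p/[1,1,.1],vs),x0,method="Nelder-Mead",options=dict(initial_simplex=x0+np.array([[0,0,0],[.006,0,0],[0,.006,0],[0,0,.006]]),xatol=1e-5,fatol=1e-6))
    print([v[0] for v in vs],(r.x/[1,1,.1]).round(4),r.fun)
p=r.x/[1,1,.1]
for nm,m,roi,a,g in views:
    u0,v0,u1,v1=roi; o=cv2.cvtColor(cv2.resize(np.clip(g*1.5,0,255).astype(np.uint8),None,fx=5,fy=5,interpolation=0),cv2.COLOR_GRAY2BGR)
    for b in BR:
        q=(proj(m,pose(*p[:2],p[2],b))-[u0,v0]+.5)*5
        for i in range(8):
            for j in (1,2,4):
                if not i&j: cv2.line(o,tuple(q[i].astype(int).tolist()),tuple(q[i|j].astype(int).tolist()),(0,0,255),1)
    cv2.imwrite(f"pics/br_{nm}.png",o)
E
```

```text
['w'] [ 0.5063 -0.0879 -0.0486] 0.13564121010703695
['s'] [ 0.5076 -0.0845 -0.0774] 0.049593117879562894
['t'] [ 0.5095 -0.0884 -0.0378] 0.14739797821293504
['w', 's', 't'] [ 0.5067 -0.0859 -0.0747] 0.3473980506092669
```

View pics/br_w.png

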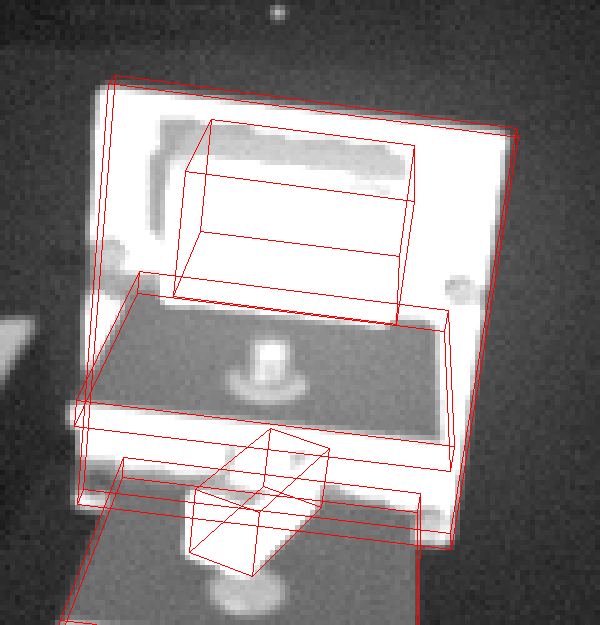

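View pics/br_s.png

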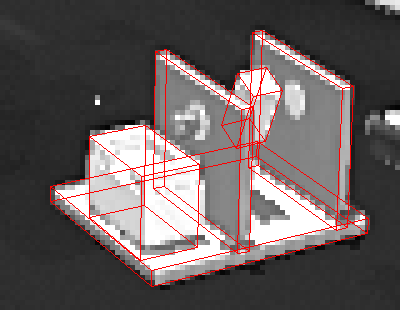

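View pics/br_t.png

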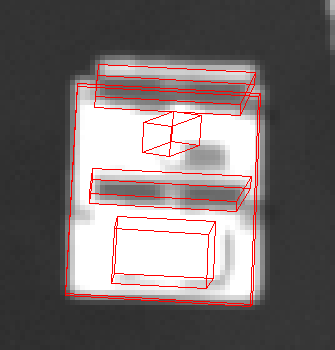

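```bash
cat >> h.py <<'E'
from scipy.ndimage import map_coordinates, gaussian_filter
def edgefit(views,p0,tf,it=8,win=3.5,free=None):
    """views: list of (m,gray,edges[(A,B) mm],sign or None). tf(p,P)->world. robust fit"""
    p=np.array(p0,float)
    for k in range(it):
        w=win if k<4 else 2.0
        obs=[]
        for m,g,E in views:
            for A,B in E:
                A=np.array(A)/1000.;B=np.array(B)/1000.
                P=A+(B-A)*np.linspace(.06,.94,24)[:,None]
                q=proj(m,tf(p,P)); d=q[-1]-q[0]; n=np.array([-d[1],d[0]])/np.linalg.norm(d)
                o=np.arange(-w-1,w+1.01,.25); X=q[:,None,:]+o[None,:,None]*n
                v=map_coordinates(g,[X[...,1],X[...,0]],order=1,mode='nearest')
                gr=np.abs(np.gradient(v.mean(0)*0+v,axis=1)); gr=gaussian_filter(gr,[3,2])
                gi=gr[:,4:-4]; j=gi.argmax(1); off=o[4:-4][j]; wt=gi.max(1)
                for Pi,qi,oi,wi in zip(P,q,off,wt):
                    if wi>2.5 and abs(oi)<w-.1: obs.append((m,Pi,qi+oi*n,n))
        ms={id(o[0]):o[0] for o in obs}
        def f(x):
            out=[]
            for i,m in ms.items():
                oo=[o for o in obs if id(o[0])==i]
                q=proj(m,tf(x,np.array([o[1] for o in oo]))); out.append(((q-np.array([o[2] for o in oo]))*np.array([o[3] for o in oo])).sum(1))
            return np.concatenate(out)
        r=least_squares(f,p,loss="soft_l1",f_scale=.5,x_scale=[.001,.001,.01,.01,.01,.01][:len(p)]); p=r.x
    return p,np.sqrt(np.median(f(p)**2)),len(obs)
def overlay(fn,m,im,segs,roi,S=5,gain=1.3):
    u0,v0,u1,v1=roi; o=cv2.resize(np.clip(im[v0:v1,u0:u1]*gain,0,255).astype(np.uint8),None,fx=S,fy=S,interpolation=0)
    for a,b in segs:
        q=(proj(m,np.array([a,b]))-[u0,v0]+.5)*S; cv2.line(o,*[tuple(x.astype(int).tolist()) for x in q],(0,0,255),1)
    cv2.imwrite(fn,o)
EW=[((-54,-50,0),(-54,50,0)),((-54,50,8),(62,50,8)),((-54,-50,8),(20,-50,8)),((-3,-40,72),(-3,40,72)),((-3,40,30),(-3,40,72)),((-3,-40,30),(-3,-40,72))]
ES=[((-54,-50,0),(-54,50,0)),((-54,-50,0),(62,-50,0)),((3,-40,72),(3,40,72)),((3,-40,8),(3,-40,72)),((57,-40,72),(57,40,72)),((57,-40,8),(57,-40,72)),((-3,40,50),(-3,40,72)),((-54,-50,8),(-54,50,8)),((-54,-50,8),(62,-50,8)),((51,-40,20),(51,-40,72))]
ET=[((-54,-50,8),(-54,50,8)),((-54,50,8),(45,50,8)),((-54,-50,8),(45,-50,8)),((57,-40,72),(57,40,72))]
tfb=lambda p,P: pose(p[0],p[1],p[2],P)
gray=lambda im: im.astype(float).max(2)
E
python3 - <<'E'
from h import *
t=imaging.camera_model("top"); s=imaging.camera_model("side"); w,iw=load("w1")
V={"w":(w,gray(iw),EW),"s":(s,gray(cv2.imread("pics/side0.png")),ES),"t":(t,gray(cv2.imread("pics/top0.png")),ET)}
for k in ["w","s","t","wst"]:
    p,e,n=edgefit([V[c] for c in k],[.507,-.087,-.045],tfb); print(k,p.round(4),round(e,3),n)
    if k in "ws":
        sg=[(pose(*p,np.array(a)/1000.),pose(*p,np.array(b)/1000.)) for a,b in V[k][2]]
        overlay(f"pics/e_{k}.png",V[k][0],iw if k=="w" else cv2.imread("pics/side0.png"),sg,(170,165,290,290) if k=="w" else (226,178,326,258),6)
E
```

```text
w [ 0.5082 -0.0878 -0.0585] 0.503 141
s [ 0.5057 -0.0879 -0.0634] 0.25 202
t [ 0.5086 -0.0875 -0.0572] 0.499 96
wst [ 0.5073 -0.0878 -0.0586] 0.487 442
```

View pics/e_w.png

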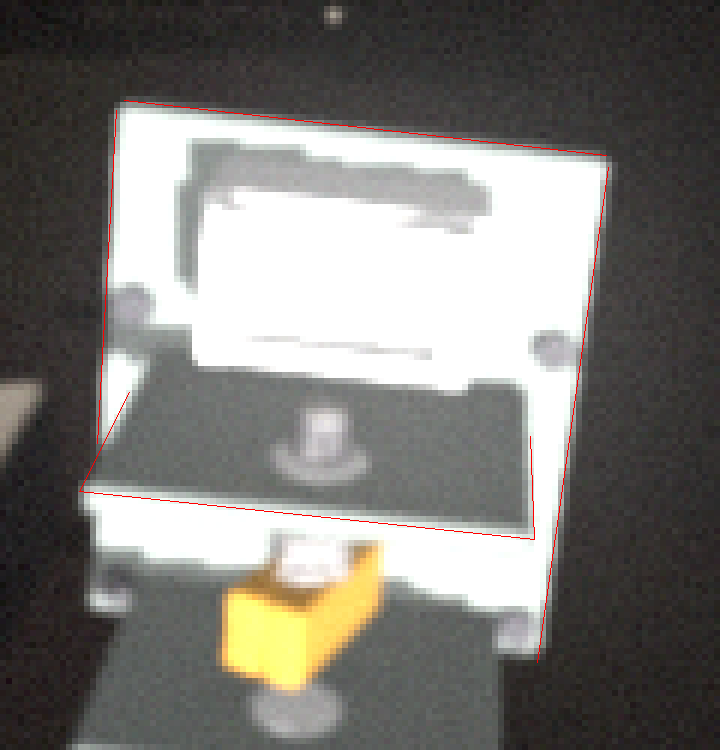

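View pics/e_s.png

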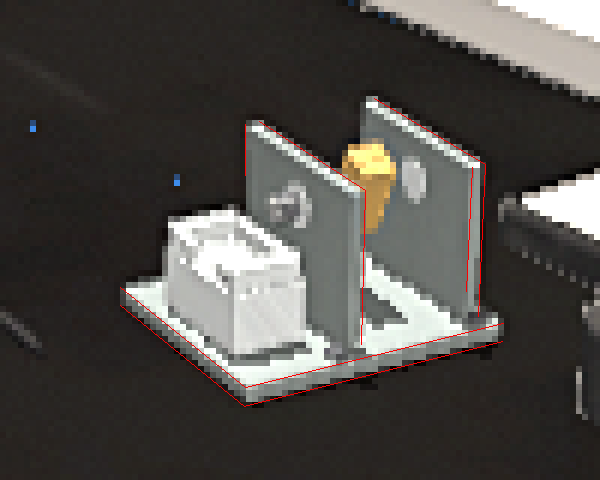

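```bash
cat >> h.py <<'E'
NW=[((-16,-5,0),(-16,5,0)),((-9,-17,0),(-9,-6,0)),((-9,6,0),(-9,17,0)),((-9,-17,0),(-9,-17,20)),((-9,17,0),(-9,17,20))]
NS=[((-9,6,0),(-9,17,0)),((-9,-17,0),(-9,-6,0)),((-9,-17,0),(9,-17,0)),((-9,17,0),(-9,17,22)),((9,-17,0),(9,-17,18)),((-16,-5,0),(-16,5,0))]
def mktf(p0,o0):
    M=R.from_rotvec(o0)
    def tf(p,P):
        P=np.atleast_2d(P); 
        if len(p)>3: P=R.from_rotvec([0,p[3],0]).apply(P-[0,0,.03])+[0,0,.03]
        return M.apply(np.c_[P[:,0]+p[0],p[1]-P[:,2],P[:,1]+p[2]])+p0
    return tf
E
python3 - <<'E'
from h import *
d=np.load("pics/st3.npz"); tf=mktf(d["p"],d["o"])
w,iw=load("w3"); s,isd=load("s3"); gw=iw.astype(float)[...,2]; gs=isd.astype(float)[...,2]
V={"w":(w,gw,NW),"s":(s,gs,NS)}
for k in ["w","s","ws"]:
  for p0 in ([-.003,.042,0],[-.003,.042,0,0]):
    p,e,n=edgefit([V[c] for c in k],p0,tf); print(k,p.round(4),round(e,3),n)
    if len(p0)==3 and k in "ws":
        sg=[(tf(p,np.array(a)/1000.)[0],tf(p,np.array(b)/1000.)[0]) for a,b in V[k][2]]
        overlay(f"pics/n_{k}.png",V[k][0],iw if k=="w" else isd,sg,(205,190,305,275) if k=="w" else (220,150,275,200),7 if k=="w" else 10)
E
```

```text
w [-0.0051  0.0437  0.0005] 0.246 92
w [4.600e-03 4.070e-02 2.000e-04 5.079e-01] 0.254 115
s [-0.0029  0.0441  0.0043] 0.208 144
s [-0.006   0.0408 -0.004   0.0722] 0.245 144
ws [-0.0054  0.0426  0.0005] 0.249 235Traceback (most recent call last):
  File "<stdin>", line 9, in <module>
KeyError: 'ws'
```

View pics/n_w.png

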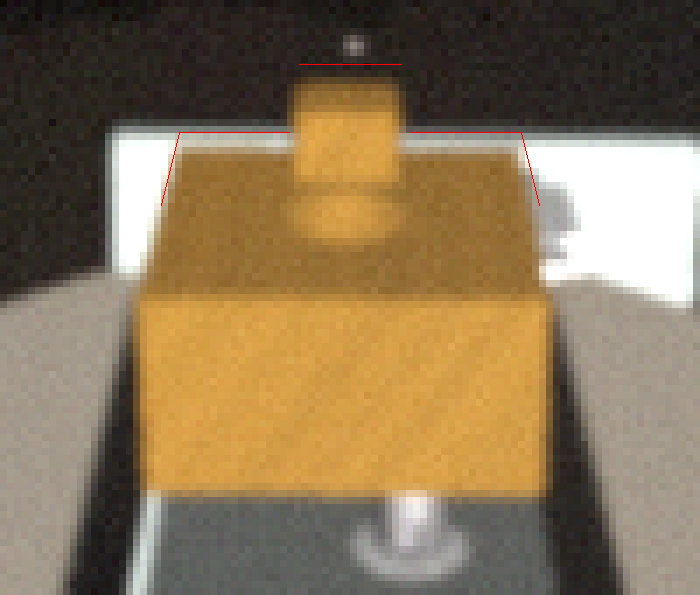

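View pics/n_s.png

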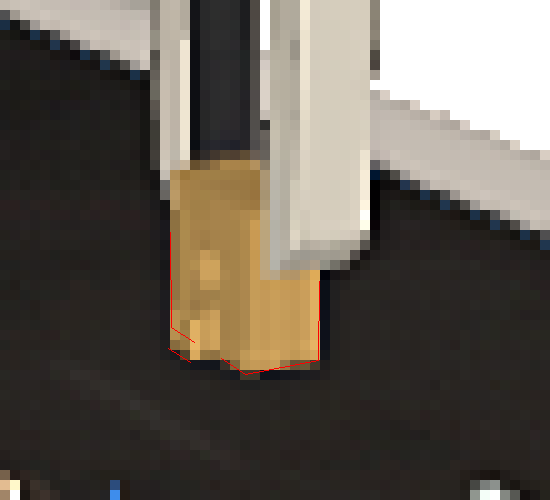

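```bash
python3 - <<'E'
from h import *
d=np.load("pics/st3.npz"); tf=mktf(d["p"],d["o"]); w,_=load("w3")
pts=[((-16,-5,0),(293,82)),((-16,5,0),(402,82)),((-16,-5,10),(293,110)),((-16,5,10),(402,110)),((-9,-17,0),(178,152)),((-9,17,0),(520,152)),((-9,-17,36),(139,296)),((-9,17,36),(548,296)),((9,-17,36),(150,494)),((9,17,36),(545,494))]
P=np.array([a for a,_ in pts])/1000.; q=np.array([b for _,b in pts])/7-.5+[205,190]
for n in(3,4):
    r=least_squares(lambda p:(proj(w,tf(p,P))-q).ravel(),[-.003,.042,0,0][:n],x_scale=[.001,.001,.001,.01][:n]); print(r.x.round(4)); print(r.fun.reshape(-1,2).round(2).tolist())
E
```

```text
[-0.0034  0.0433  0.0002]
[[0.43, -0.03], [-0.62, -0.03], [0.07, 0.65], [-0.25, 0.65], [-0.32, -0.45], [-0.3, -0.45], [0.23, 0.11], [0.76, 0.11], [-0.45, -0.29], [0.3, -0.29]]
[-0.0035  0.0432  0.0002 -0.0024]
[[0.42, 0.01], [-0.62, 0.0], [0.06, 0.66], [-0.25, 0.65], [-0.34, -0.4], [-0.28, -0.41], [0.21, 0.04], [0.78, 0.04], [-0.48, -0.3], [0.33, -0.29]]
```

```bash
python3 - <<'E'
from h import *
rows([([.4798,-.0862,.112],tool(-.0595))],-1,maxs=.04)
E
```

```text
[0.0197, 0.0233, 0.0034, -0.05, 0.35, -0.07, -1, 0.0196, 0.0233, 0.0036, -0.05, 0.35, -0.07, -1, 0.0196, 0.0233, 0.0037, -0.05, 0.35, -0.07, -1, 0, 0, 0, 0, 0, 0, -1, 0, 0, 0, 0, 0, 0, -1]
```

Call:
carry_out(
  motion=[0.0195,0.023,0.0035,-0.05,0.35,-0.07,-1,0.0195,0.023,0.0035,-0.05,0.35,-0.07,-1,0.0195,0.02,0.0035,-0.05,0.35,-0.07,-1,0,0,0,0,0,0,-1,0,0,0,0,0,0,-1],
)

```text
t: 7.35
tool_pos: [0.4822, -0.0879, 0.1147]
orientation: [-1.571, 0.048, -0.05]
force: [-0.5, -0.6, -1.0]
opening: 0.0337
```

```bash
python3 - <<'E'
from h import *
s=st(); np.savez("pics/st4.npz",p=s["tool_pos"],o=s["orientation"])
rows([([.4798,-.0862,.106],tool(-.0595))],-1,maxs=.04)
E
```

```text
t7.35 [ 0.4822 -0.0879  0.1147] F [-0.5 -0.6 -1. ] open 0.0337 y [ 0.002 -0.001 -1.   ] z [ 0.062  0.998 -0.001] q [-0.28 -0.08  1.93 -0.    1.29 -1.79]
[-0.0026, 0.0087, 0.0016, 0.05, -0.17, 0.11, -1, 0, 0, 0, 0, 0, 0, -1, 0, 0, 0, 0, 0, 0, -1, 0, 0, 0, 0, 0, 0, -1, 0, 0, 0, 0, 0, 0, -1]
```

Call:
carry_out(
  motion=[-0.0025,0.009,0.0016,0,-0.15,0.1,-1,0,0,0,0,0,0,-1,0,0,0,0,0,0,-1,0,0,0,0,0,0,-1,0,0,0,0,0,0,-1],
)

```text
t: 7.85
tool_pos: [0.4796, -0.087, 0.108]
orientation: [-1.572, 0.045, -0.05]
force: [0.2, -0.5, -0.2]
opening: 0.0337
```

```bash
python3 - <<'E'
from h import *
s=st(); np.savez("pics/st4.npz",p=s["tool_pos"],o=s["orientation"])
w,iw=snap("wrist","w4"); s_,isd=snap("side","s4"); st()
roi=(195,180,315,280); cv2.imwrite("pics/w4c.png",cv2.resize(iw[180:280,195:315],None,fx=6,fy=6,interpolation=0))
cv2.imwrite("pics/s4c.png",cv2.resize(isd[160:260,220:320],None,fx=6,fy=6,interpolation=0))
E
```

```text
t7.85 [ 0.4796 -0.087   0.108 ] F [ 0.2 -0.5 -0.2] open 0.0337 y [ 0.004 -0.002 -1.   ] z [ 0.06   0.998 -0.002] q [-0.28 -0.08  1.94 -0.    1.27 -1.79]
t7.95 [ 0.4796 -0.087   0.1079] F [ 0.3  0.7 -1.3] open 0.034 y [ 0.003 -0.002 -1.   ] z [ 0.06   0.998 -0.002] q [-0.28 -0.08  1.94 -0.    1.27 -1.79]
```

View pics/w4c.png

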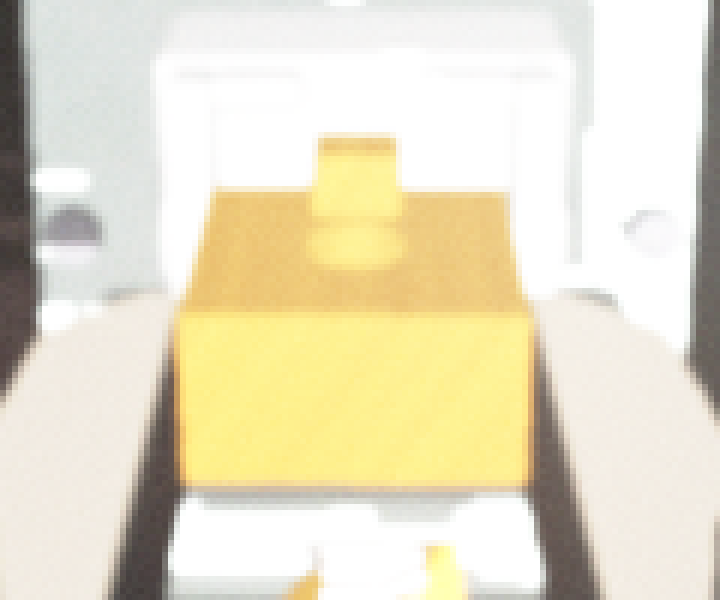

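View pics/s4c.png

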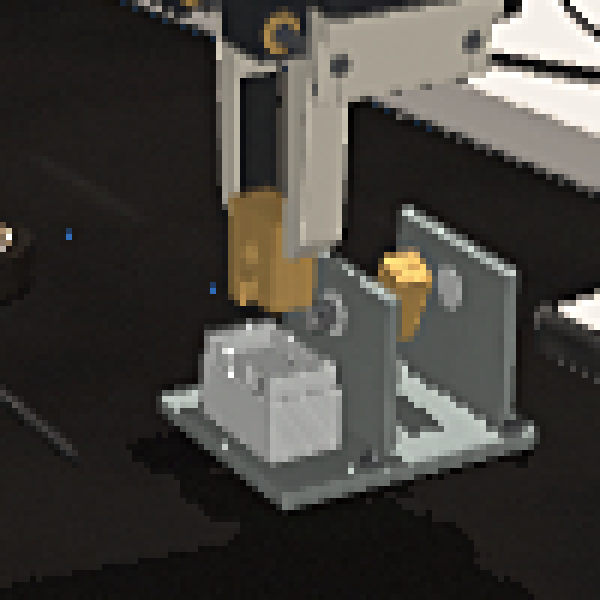

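```bash
cat >> h.py <<'E'
def rect(x0,x1,y0,y1,z): 
    c=[(x0,y0,z),(x1,y0,z),(x1,y1,z),(x0,y1,z)]; return [(c[i],c[(i+1)%4]) for i in range(4)]
CR=rect(-42,-20,-19.5,19.5,34)+rect(-42,-20,-19.5,19.5,42)+rect(-46,-16,-25.5,25.5,44)+[((-46,-8,34),(-46,-8,42)),((-46,8,34),(-46,8,42))]
NUTE=rect(-9,9,-17,17,0)+rect(-9,9,-17,17,36)+rect(-16,-9,-5,5,0)+rect(-16,-9,-5,5,10)
def segs(p,E): return [(pose(*p,np.array(a)/1000.)[0] if np.ndim(pose(*p,np.array(a)/1000.))>1 else pose(*p,np.array(a)/1000.),pose(*p,np.array(b)/1000.)) for a,b in E]
def nsegs(tf,p): return [(tf(p,np.array(a)/1000.)[0],tf(p,np.array(b)/1000.)[0]) for a,b in NUTE]
BP=[.5073,-.0878,-.0595]
E
python3 - <<'E'
from h import *
d=np.load("pics/st4.npz"); tf=mktf(d["p"],d["o"]); w,iw=load("w4"); s,isd=load("s4")
n=[-.0034,.0433,0.0002]
overlay("pics/o_w4.png",w,iw,segs(BP,CR)+nsegs(tf,n),(195,180,315,280),6,.75)
p,e,k=edgefit([(s,gray(isd),ES[:2]+ES[3:6]+ES[7:])],BP,tfb); print(p,e,k)
overlay("pics/o_s4.png",s,isd,segs(p,CR)+nsegs(tf,n),(240,175,300,240),10,1)
E
```

```text
[ 0.50699403 -0.08661817 -0.05927242] 0.3020425834459396 161
```

View pics/o_w4.png

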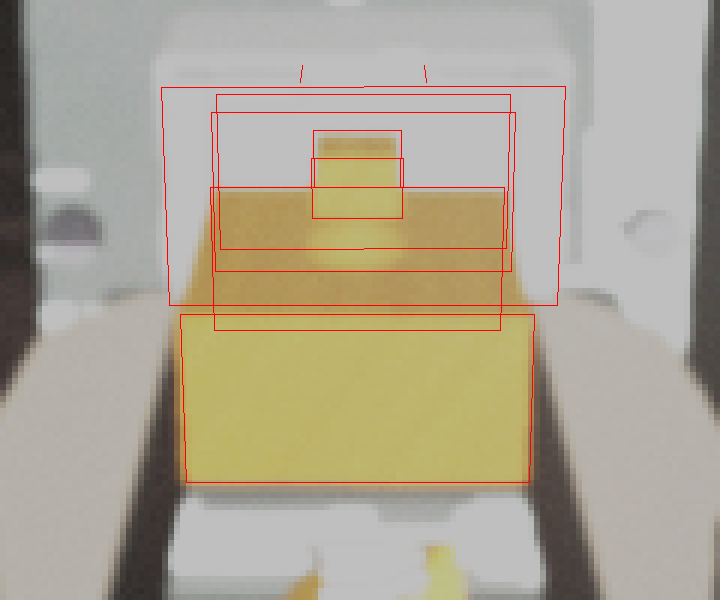

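View pics/o_s4.png

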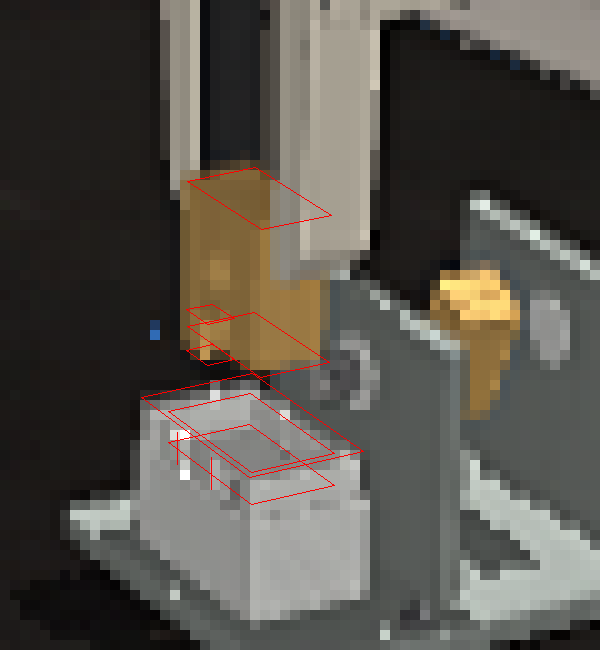

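```bash
python3 - <<'E'
from h import *
w,iw=load("w4"); s,isd=load("s4")
F=rect(-54,62,-50,50,8)+rect(-54,62,-50,50,0)
im=np.clip((iw.astype(float).mean(2,keepdims=True)-150)*2.4,0,255).repeat(3,2)
overlay("pics/o2_w4.png",w,im,segs(BP,rect(-46,-16,-25.5,25.5,44)+F),(175,150,335,270),5,1)
im=np.clip((isd.astype(float).mean(2,keepdims=True)-60)*1.6,0,255).repeat(3,2)
cv2.imwrite("pics/o2_s4.png",cv2.resize(im[195:250,235:300],None,fx=10,fy=10,interpolation=cv2.INTER_CUBIC))
st()
E
```

```text
t7.95 [ 0.4796 -0.087   0.1079] F [ 0.3  0.7 -1.3] open 0.034 y [ 0.003 -0.002 -1.   ] z [ 0.06   0.998 -0.002] q [-0.28 -0.08  1.94 -0.    1.27 -1.79][ WARN:0@0.224] global loadsave.cpp:1063 imwrite_ Unsupported depth image for selected encoder is fallbacked to CV_8U.
```

View pics/o2_w4.png

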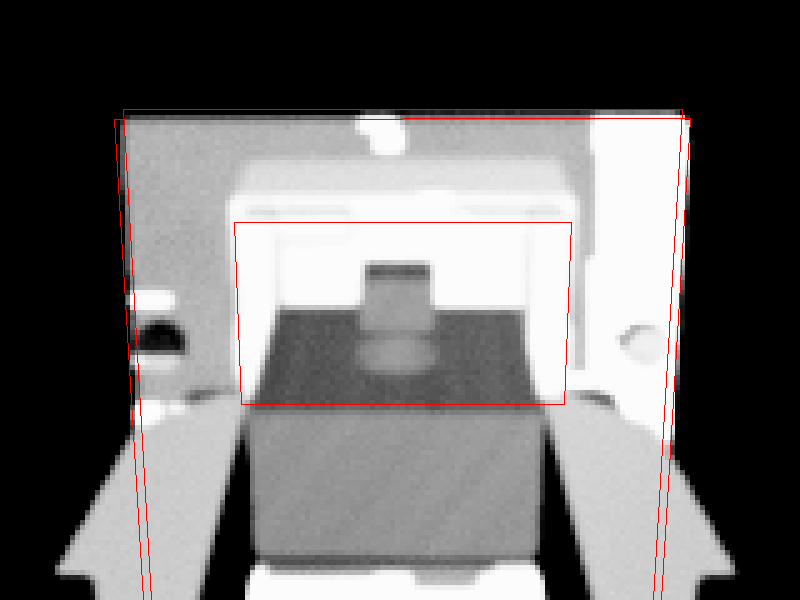

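View pics/o2_s4.png

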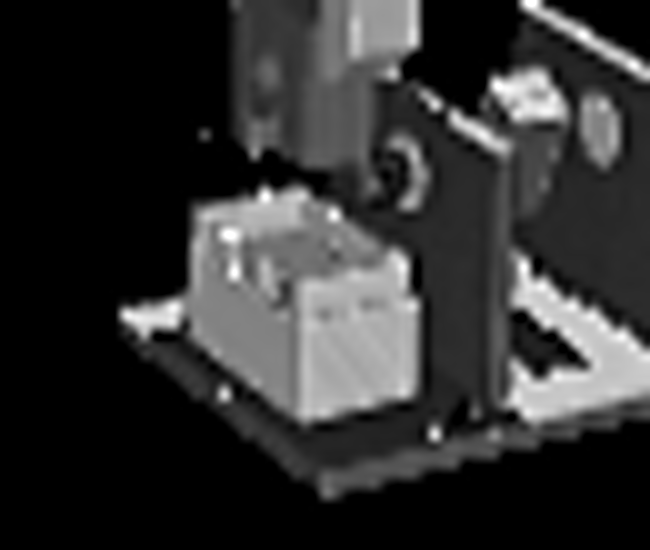

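```bash
python3 - <<'E'
from h import *
w,iw=load("w4")
for P in [(-46,0,8),(-46,0,34),(-46,0,42),(-42,0,42),(-42,0,34),(-46,0,44),(-47,26.5,8),(-46,25.5,8),(-46,25.5,34),(-46,25.5,44),(-46,-25.5,44),(-46,8,42),(-46,-8,42),(-46,8,34),(-3,0,72)]:
    q=proj(w,pose(*BP,np.array(P)/1000.))[0]; print(P,((q-[175,150]+.5)*5).round(0))
b=iw.astype(float)
print("col 222 (left lip) rows 175-205", [ [int(x) for x in b[r,222:244:4].mean(1)] for r in range(176,206)])
E
```

```text
(-46, 0, 8) [403. 164.]
(-46, 0, 34) [403. 204.]
(-46, 0, 42) [403. 219.]
(-42, 0, 42) [403. 244.]
(-42, 0, 34) [403. 229.]
(-46, 0, 44) [403. 223.]
(-47, 26.5, 8) [554. 158.]
(-46, 25.5, 8) [548. 164.]
(-46, 25.5, 34) [564. 204.]
(-46, 25.5, 44) [571. 222.]
(-46, -25.5, 44) [235. 223.]
(-46, 8, 42) [455. 219.]
(-46, -8, 42) [351. 219.]
(-46, 8, 34) [453. 204.]
(-3, 0, 72) [403. 570.]
col 222 (left lip) rows 175-205 [[226, 227, 226, 226, 225, 226], [227, 224, 226, 227, 228, 226], [224, 224, 227, 227, 227, 225], [227, 228, 227, 226, 227, 226], [226, 224, 227, 227, 227, 224], [227, 229, 232, 231, 232, 232], [226, 236, 238, 236, 237, 238], [228, 240, 240, 240, 241, 242], [230, 241, 242, 242, 242, 243], [231, 242, 242, 243, 243, 244], [233, 242, 243, 243, 243, 242], [236, 243, 243, 242, 243, 243], [242, 247, 247, 248, 248, 247], [251, 252, 253, 253, 253, 253], [254, 253, 254, 254, 254, 254], [255, 248, 251, 250, 250, 250], [254, 244, 246, 248, 248, 248], [254, 250, 250, 253, 254, 253], [254, 254, 254, 255, 255, 255], [254, 255, 254, 255, 255, 255], [254, 255, 253, 255, 255, 255], [253, 255, 252, 254, 254, 254], [254, 255, 250, 253, 254, 254], [253, 255, 251, 254, 254, 255], [253, 255, 251, 255, 255, 255], [253, 255, 252, 255, 255, 255], [253, 255, 251, 255, 255, 255], [252, 255, 251, 255, 255, 255], [252, 255, 251, 255, 255, 255], [251, 255, 250, 255, 255, 255]]
```

Call:
carry_out(
  motion=[0.0,0.006,0.001,0.1,0,0.2,-1,0,0.006,0,0,0,0,-1,0,0.006,0,0,0,0,-1,0,0,0,0,0,0,-1,0,0,0,0,0,0,-1],
)

```text
t: 8.45
tool_pos: [0.4794, -0.0858, 0.0879]
orientation: [-1.57, 0.048, -0.047]
force: [0.5, 0.7, -0.1]
opening: 0.0337
```

```bash
python3 - <<'E'
from h import *
s=st(); print(tool(-.0595).as_matrix().round(3)[:,2])
rows([([.4796,-.0861,.084],tool(-.0595))],-1,maxs=.04)
E
```

```text
t8.45 [ 0.4794 -0.0858  0.0879] F [ 0.5  0.7 -0.1] open 0.0337 y [-0.001  0.    -1.   ] z [0.06  0.998 0.   ] q [-0.28 -0.05  1.95 -0.    1.24 -1.79]
[0.059 0.998 0.   ]
[0.0002, 0.0039, -0.0003, -0.01, -0.04, -0.05, -1, 0, 0, 0, 0, 0, 0, -1, 0, 0, 0, 0, 0, 0, -1, 0, 0, 0, 0, 0, 0, -1, 0, 0, 0, 0, 0, 0, -1]
```

Call:
carry_out(
  motion=[0.0002,0.003,-0.0002,0,0,0,-1,0,0.003,0,0,0,0,-1,0,0.002,0,0,0,0,-1,0,0.002,0,0,0,0,-1,0,0,0,0,0,0,-1],
)

```text
t: 8.95
tool_pos: [0.4798, -0.0861, 0.0771]
orientation: [-1.57, 0.048, -0.047]
force: [0.5, 0.4, 0.1]
opening: 0.0341
```

```bash
python3 - <<'E'
from h import *
s=st()
E
```

```text
t8.95 [ 0.4798 -0.0861  0.0771] F [0.5 0.4 0.1] open 0.0341 y [-0.001  0.    -1.   ] z [0.06  0.998 0.   ] q [-0.28 -0.03  1.96 -0.    1.21 -1.79]
```

Call:
carry_out(
  motion=[0,0.001,0,0,0,0,-1,0,0.001,0,0,0,0,-1,0,0.001,0,0,0,0,-1,0,0.0005,0,0,0,0,-1,0,0.0005,0,0,0,0,-1],
)

```text
t: 9.45
tool_pos: [0.4806, -0.0862, 0.0758]
orientation: [-1.57, 0.047, -0.048]
force: [-2.5, 1.0, 4.8]
opening: 0.0334
```

```bash
python3 - <<'E'
from h import *
s=st(); np.savez("pics/st5.npz",p=s["tool_pos"],o=s["orientation"])
w,iw=snap("wrist","w5"); s_,isd=snap("side","s5")
cv2.imwrite("pics/w5c.png",cv2.resize(iw[180:280,195:315],None,fx=6,fy=6,interpolation=0))
cv2.imwrite("pics/s5c.png",cv2.resize(isd[160:260,220:320],None,fx=6,fy=6,interpolation=0))
E
```

```text
t9.45 [ 0.4806 -0.0862  0.0758] F [-2.5  1.   4.8] open 0.0334 y [ 0. -0. -1.] z [ 0.06   0.998 -0.   ] q [-0.28 -0.03  1.96  0.    1.21 -1.79]
```

View pics/w5c.png

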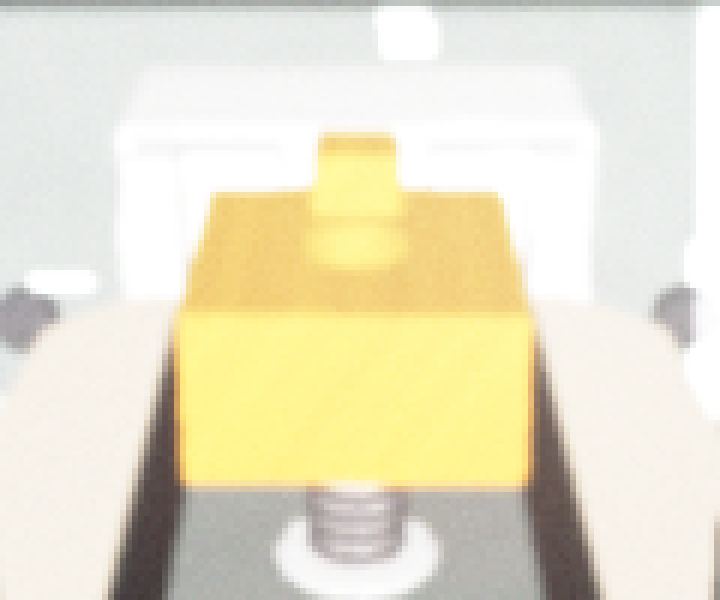

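View pics/s5c.png

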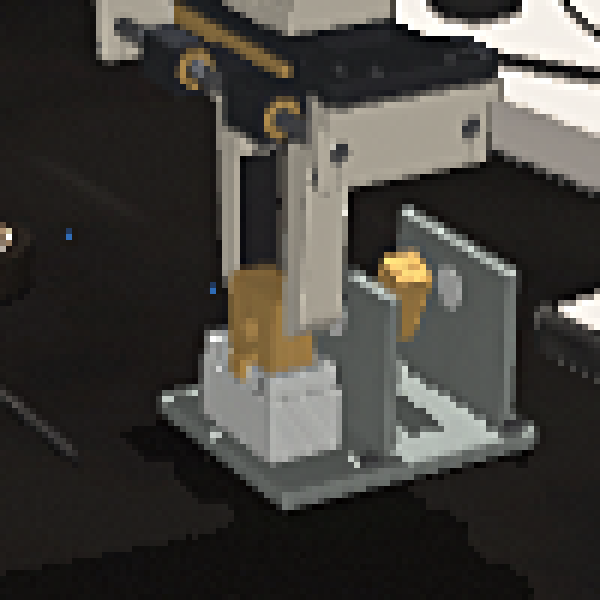

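```bash
python3 - <<'E'
from h import *
w,iw=load("w5"); s,isd=load("s5")
p,e,k=edgefit([(s,gray(isd),ES[:2]+ES[3:6]+ES[7:])],BP,tfb); print(p.round(4),e)
c=pose(*BP,[[-.031,0,0]])[0]; 
N=lambda b,c:[(pose(c[0],c[1],b[2],np.array(x)/1000.,.034),pose(c[0],c[1],b[2],np.array(y)/1000.,.034)) for x,y in NUTE]
overlay("pics/o_w5.png",w,iw,N(BP,c),(195,180,315,280),6,.75)
c2=pose(*p,[[-.031,0,0]])[0]
overlay("pics/o_s5.png",s,isd,N(p,c2),(245,190,290,240),12,1.2)
E
```

```text
[ 0.507  -0.0867 -0.0597] 0.4254968037981336
```

View pics/o_w5.png

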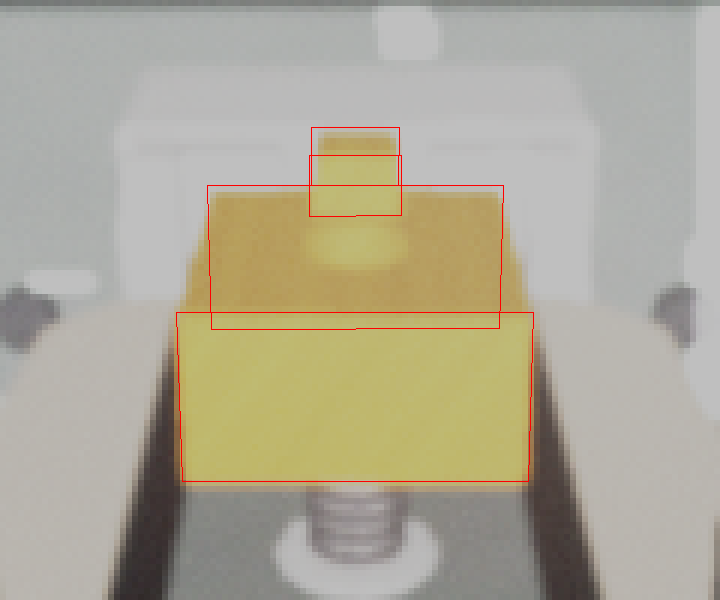

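View pics/o_s5.png

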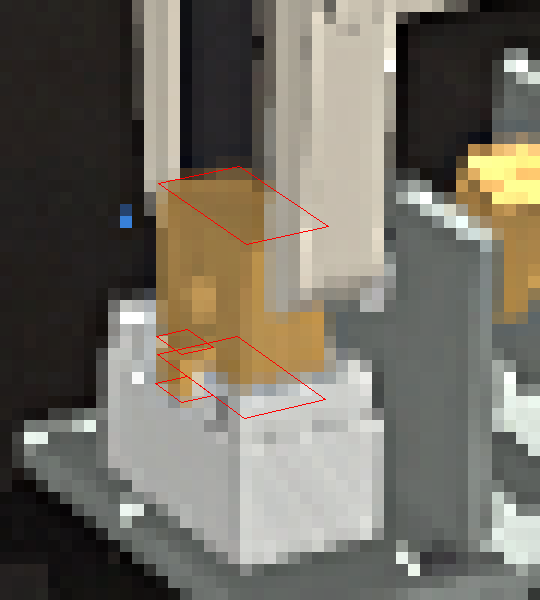

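Call:
carry_out(
  motion=[0,-0.0003,0,0,0,0,1,0,0,0,0,0,0,1,0,0,0,0,0,0,1,0,0,0,0,0,0,1,0,0,0,0,0,0,1],
)

```text
t: 10.05
tool_pos: [0.4808, -0.0863, 0.0757]
orientation: [-1.571, 0.046, -0.048]
force: [-0.6, 0.2, -0.1]
opening: 0.069
```

Call:
carry_out(
  motion=[0,-0.005,0,0,0,0,1,0,-0.02,0,0,0,0,1,0,-0.03,0,0,0,0,1,0,-0.03,0,0,0,0,1,-0.01,-0.02,0,0,0,0,1],
)

```text
t: 10.55
tool_pos: [0.4681, -0.0848, 0.181]
orientation: [-1.568, 0.053, -0.042]
force: [0.4, 0.2, -0.3]
opening: 0.0928
```

```bash
python3 - <<'E'
from h import *
w,iw=snap("wrist","w6"); s=st(); s_,isd=snap("side","s6")
p,e,k=edgefit([(s_,gray(isd),ES[:2]+ES[3:6]+ES[7:])],BP,tfb)
N=lambda b,c:[(pose(c[0],c[1],b[2],np.array(x)/1000.,.034),pose(c[0],c[1],b[2],np.array(y)/1000.,.034)) for x,y in NUTE]
overlay("pics/o_w6.png",w,iw,N(BP,pose(*BP,[[-.031,0,0]])[0]),(195,170,315,290),5,.75)
c2=pose(*p,[[-.031,0,0]])[0]
overlay("pics/o_s6.png",s_,isd,N(p,c2),(245,190,290,240),12,1.2)
cv2.imwrite("pics/w6c.png",cv2.resize(iw[170:290,195:315],None,fx=5,fy=5,interpolation=0))
E
```

```text
t10.60 [ 0.4681 -0.0851  0.1842] F [ 1.9 -0.9  1.9] open 0.0931 y [-0.004  0.001 -1.   ] z [0.06  0.998 0.001] q [-0.29 -0.18  1.89 -0.    1.43 -1.8 ]
```

View pics/o_w6.png

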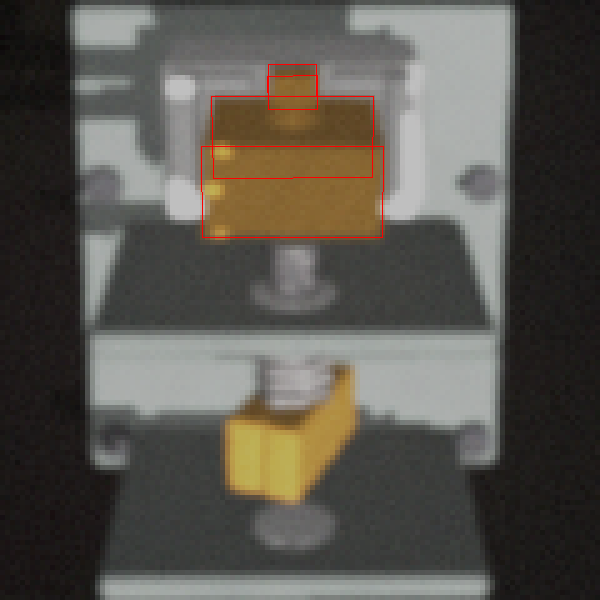

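View pics/o_s6.png

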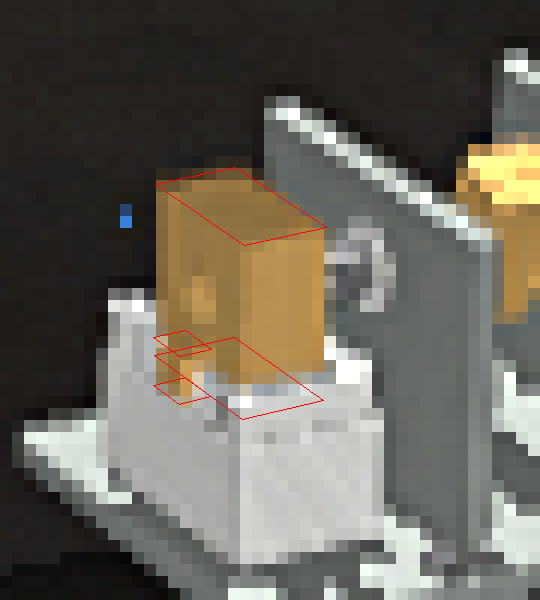

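View pics/w6.png

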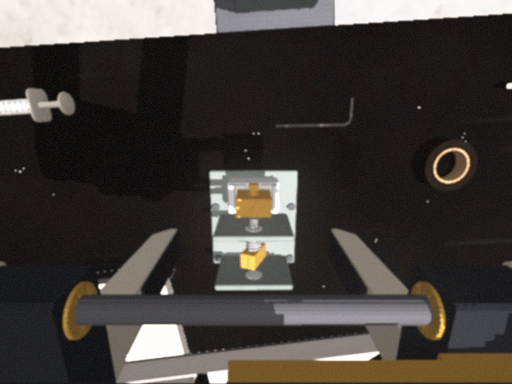

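```bash
cat >> h.py <<'E'
def hp(r,roll,pitch=0,b=None):
    b=BP if b is None else b; B=R.from_euler('z',b[2])
    H=np.array([b[0],b[1],0])+B.apply([.027,0,.052]); T=tool(b[2],roll,pitch)
    return H+T.apply([0,-r,0]),T
E
python3 - <<'E'
from h import *
w,iw=load("w6")
p,e,n=edgefit([(w,gray(iw),EW)],BP,tfb); print(p.round(4),e,n)
a=hp(.085,.33); print(a[0],a[1].as_matrix().round(3)); s=st()
mid=np.array([.50,-.10,.185])
rows([(mid,tool(-.0595,.15)),a],0,maxs=.03,maxr=6)
E
```

```text
[ 0.5076 -0.0876 -0.0582] 0.5049176550534141 136
[ 0.53261434 -0.11690047  0.1324136 ] [[ 0.998  0.019  0.056]
 [-0.059  0.323  0.944]
 [ 0.    -0.946  0.324]]
t10.65 [ 0.4686 -0.0851  0.1823] F [ 0.9  0.1 -1.1] open 0.0933 y [-0.004  0.001 -1.   ] z [0.06  0.998 0.001] q [-0.29 -0.17  1.89 -0.    1.43 -1.8 ]
[0.0161, -0.0014, -0.0065, 4.28, -0.03, -0.1, 0, 0.0161, -0.0018, -0.0064, 4.28, -0.03, -0.1, 0, 0.0112, 0.0166, -0.0075, 3.44, 0, 0, 0, 0.0112, 0.0161, -0.0085, 3.44, 0, 0, 0, 0.0112, 0.0156, -0.0095, 3.44, 0, 0, 0]
```

Call:
carry_out(
  motion=[0.016,-0.0014,-0.0065,4.3,0,-0.1,0,0.016,-0.0018,-0.0065,4.3,0,-0.1,0,0.011,0.016,-0.0075,3.4,0,0,0,0.011,0.016,-0.0085,3.4,0,0,0,0.01,0.014,-0.0095,3.4,0,0,0],
)

```text
t: 11.15
tool_pos: [0.5353, -0.1166, 0.1348]
orientation: [-1.233, 0.028, -0.055]
force: [0.6, -0.1, 0.6]
opening: 0.0575
```

```bash
python3 - <<'E'
from h import *
w,iw=snap("wrist","w7"); s=st()
rows([hp(.075,.33)],0,maxs=.03)
E
```

```text
t11.20 [ 0.534  -0.1174  0.1303] F [-4.8  0.2 -2.1] open 0.0534 y [ 0.024  0.335 -0.942] z [0.054 0.94  0.336] q [-0.51  0.16  1.69  0.31  1.44 -2.09]
[-0.0015, 0.0081, 0.001, -0.71, 0.1, 0.21, 0, 0, 0, 0, 0, 0, 0, 0, 0, 0, 0, 0, 0, 0, 0, 0, 0, 0, 0, 0, 0, 0, 0, 0, 0, 0, 0, 0, 0]
```

View pics/w7.png

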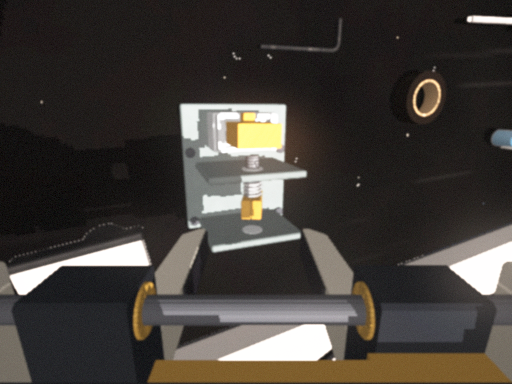

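Call:
carry_out(
  motion=[-0.0015,0.008,0.001,-0.7,0.1,0.2,0,0,0.02,0,0,0,0,0,0,0.015,0,0,0,0,0,0,0,0,0,0,0,0,0,0,0,0,0,0,0],
)

```text
t: 11.7
tool_pos: [0.5309, -0.1003, 0.0848]
orientation: [-1.244, 0.043, -0.049]
force: [-0.4, -0.8, 0.1]
opening: 0.0464
```

```bash
python3 - <<'E'
from h import *
w,iw=snap("wrist","w8"); snap("side","s8",(200,120,330,250),5); s=st()
for r in (.03,.008): print(r); rows([hp(r,.33)],0,maxs=.03)
E
```

```text
t11.80 [ 0.5312 -0.1007  0.0852] F [ 0.3  1.2 -0.3] open 0.0465 y [ 0.014  0.321 -0.947] z [0.059 0.945 0.321] q [-0.48  0.19  1.74  0.3   1.36 -2.08]
0.03
[0.0024, 0.0051, 0.0001, 0.2, -0.18, -0.27, 0, 0, 0, 0, 0, 0, 0, 0, 0, 0, 0, 0, 0, 0, 0, 0, 0, 0, 0, 0, 0, 0, 0, 0, 0, 0, 0, 0, 0]
0.008
[0.0025, 0.0271, 0.0001, 0.2, -0.18, -0.27, 0, 0, 0, 0, 0, 0, 0, 0, 0, 0, 0, 0, 0, 0, 0, 0, 0, 0, 0, 0, 0, 0, 0, 0, 0, 0, 0, 0, 0]
```

View pics/w8.png

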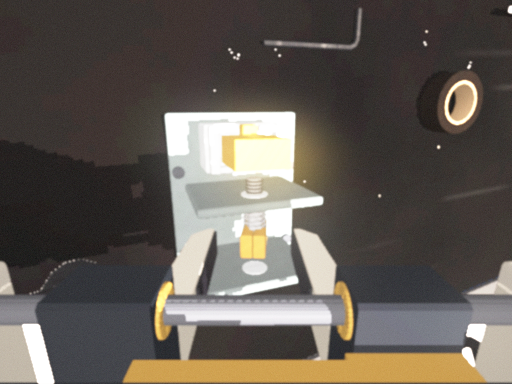

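View pics/s8.png

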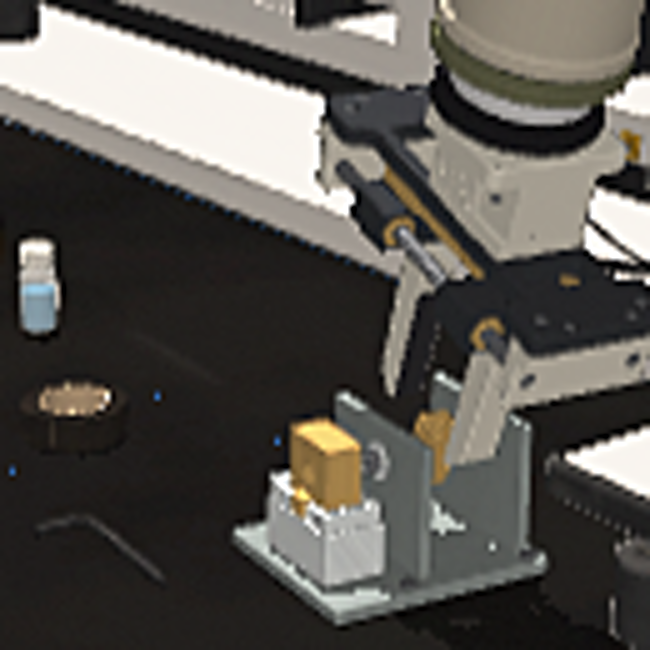

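Call:
carry_out(
  motion=[0.0025,0.009,0,0.2,-0.18,-0.25,0,0,0.009,0,0,0,0,0,0,0.007,0,0,0,0,0,0,0,0,0,0,0,0,0,0,0,0,0,0,0],
)

```text
t: 12.3
tool_pos: [0.5359, -0.0929, 0.0616]
orientation: [-1.242, 0.034, -0.054]
force: [-0.7, 0.8, -0.5]
opening: 0.0466
```

```bash
python3 - <<'E'
from h import *
w,iw=snap("wrist","w9",(150,150,350,300),4); s=st()
rows([hp(.007,.33)],0,maxs=.03)
E
```

```text
t12.35 [ 0.5358 -0.0929  0.0616] F [ 1.1  0.3 -0.6] open 0.0466 y [ 0.023  0.322 -0.947] z [0.055 0.945 0.323] q [-0.47  0.22  1.76  0.31  1.3  -2.08]
[-0.0017, 0.0032, 0.0001, 0.08, 0.07, 0.19, 0, 0, 0, 0, 0, 0, 0, 0, 0, 0, 0, 0, 0, 0, 0, 0, 0, 0, 0, 0, 0, 0, 0, 0, 0, 0, 0, 0, 0]
```

View pics/w9.png

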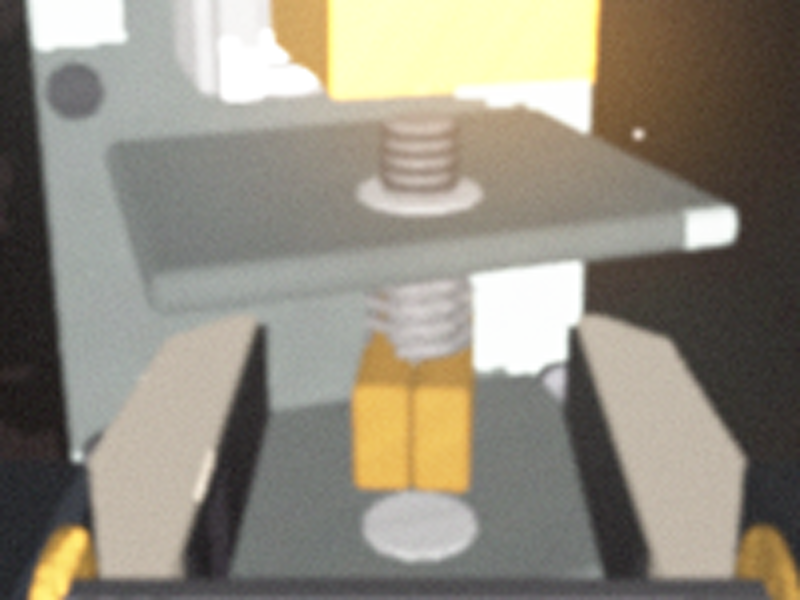

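Call:
carry_out(
  motion=[-0.0015,0.003,0,0.1,0.07,0.2,0,0,0,0,0,0,0,-1,0,0,0,0,0,0,-1,0,0,0,0,0,0,-1,0,0,0,0,0,0,-1],
  squeeze=35,
)

```text
t: 12.85
tool_pos: [0.5346, -0.0923, 0.0591]
orientation: [-1.24, 0.037, -0.052]
force: [1.1, -1.3, 0.1]
opening: 0.0187
```

Call:
carry_out(
  motion=[0,0,0,0,0,0,-1,0,0,0,0,0,0,-1,0,0,0,0,0,0,-1,0,0,0,0,0,0,-1,0,0,0,0,0,0,-1],
)

```text
t: 13.35
tool_pos: [0.5347, -0.0915, 0.0592]
orientation: [-1.239, 0.036, -0.052]
force: [0.9, 0.8, -0.7]
opening: 0.0156
```

```bash
python3 - <<'E'
from h import *
w,iw=snap("wrist","w10",(150,150,350,300),4); s=st(); print(s["wrist_torque"])
H=hp(0,0)[0]; T=R.from_rotvec(s["orientation"]); print("H in tool",T.inv().apply(H-s["tool_pos"]).round(4))
B=R.from_euler('z',BP[2]); D=(B.inv()*T*tool(0).inv()).as_rotvec(); print("tilt",D)
E
```

```text
t13.40 [ 0.5347 -0.0916  0.0592] F [ 0.4  1.1 -1. ] open 0.016 y [ 0.02   0.324 -0.946] z [0.056 0.944 0.325] q [-0.47  0.23  1.76  0.31  1.3  -2.08]
[ 0.16661668 -0.02363112 -0.03142462]
H in tool [-0.0005  0.0075 -0.0003]
tilt [ 3.31036632e-01 -4.55974096e-04  8.79509533e-05]
```

View pics/w10.png

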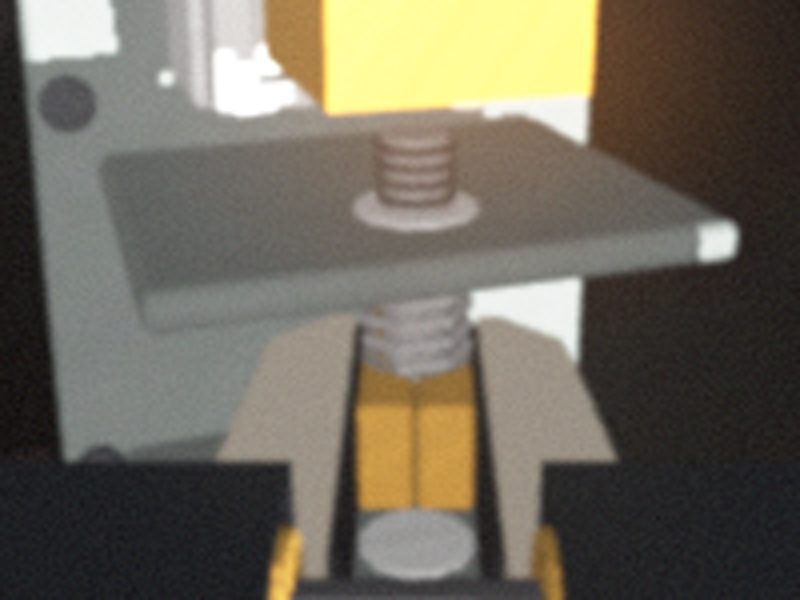

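Call:
carry_out(
  motion=[0,0,0.0004,-3.2,0,0,-1,0,0,0.0004,-3.2,0,0,-1,0,0,0.0004,-3.2,0,0,-1,0,0,0.0004,-3.2,0,0,-1,0,0,0.0003,-2.5,0,0,-1],
)

```text
t: 13.9
tool_pos: [0.5348, -0.0895, 0.0596]
orientation: [-1.512, 0.047, -0.05]
force: [1.0, -0.2, -2.8]
opening: 0.0157
```

```bash
cat > ck.py <<'E'
from h import *
s=st(); print(s["wrist_torque"].round(2))
H=hp(0,0)[0]; T=R.from_rotvec(s["orientation"]); print("H in tool",T.inv().apply(H-s["tool_pos"]).round(4))
B=R.from_euler('z',BP[2]); D=(B.inv()*T*tool(0).inv()).as_rotvec(); print("tilt deg",np.degrees(D).round(2))
rows([hp(.0075,0)],-1)
E
python3 ck.py
```

```text
t13.90 [ 0.5348 -0.0895  0.0596] F [ 1.  -0.2 -2.8] open 0.0157 y [ 0.004  0.058 -0.998] z [0.062 0.996 0.059] q [-0.3   0.14  1.81  0.06  1.2  -1.83]
[ 0.13 -0.07  0.12]
H in tool [-0.0005  0.0076 -0.0004]
tilt deg [ 3.36 -0.04 -0.15]
[-0.0005, 0.0001, 0.0001, -3.36, -0.15, 0.04, -1, 0, 0, 0, 0, 0, 0, -1, 0, 0, 0, 0, 0, 0, -1, 0, 0, 0, 0, 0, 0, -1, 0, 0, 0, 0, 0, 0, -1]
```

Call:
carry_out(
  motion=[0,0,0.0003,-2.2,0,0,-1,0,0,0.0001,-1.0,0,0,-1,0,0,0,0,0,0,-1,0,0,0,0,0,0,-1,0,0,0,0,0,0,-1],
)

```text
t: 14.4
tool_pos: [0.5348, -0.0891, 0.0596]
orientation: [-1.571, 0.047, -0.048]
force: [0.5, 1.1, -1.3]
opening: 0.016
```

```bash
python3 ck.py
```

```text
t14.40 [ 0.5348 -0.0891  0.0596] F [ 0.5  1.1 -1.3] open 0.016 y [ 0.001 -0.    -1.   ] z [ 0.06   0.998 -0.   ] q [-0.26  0.14  1.82 -0.    1.18 -1.77]
[0.29 0.   0.09]
H in tool [-0.0005  0.0076 -0.0004]
tilt deg [-0.02 -0.06 -0.05]
[-0.0005, 0.0001, -0.0004, 0.02, -0.05, 0.06, -1, 0, 0, 0, 0, 0, 0, -1, 0, 0, 0, 0, 0, 0, -1, 0, 0, 0, 0, 0, 0, -1, 0, 0, 0, 0, 0, 0, -1]
```

Call:
carry_out(
  motion=[0,0,0,0,0,0,-1,0,0,0,0,0,0,-1,0,0,0,0,0,0,-1,0,0,0,0,0,0,-1,0,0,0,0,0,0,-1],
)

```text
t: 14.9
tool_pos: [0.5348, -0.0891, 0.0596]
orientation: [-1.568, 0.048, -0.05]
force: [-0.3, 1.1, -0.3]
opening: 0.0156
```

```bash
python3 ck.py; python3 - <<'E'
from h import *
snap("wrist","w11",(150,120,350,270),4); snap("side","s11",(230,150,330,250),6); snap("top","t11")
st()
E
```

```text
t14.90 [ 0.5348 -0.0891  0.0596] F [-0.3  1.1 -0.3] open 0.0156 y [ 0.001  0.002 -1.   ] z [0.062 0.998 0.002] q [-0.26  0.14  1.82  0.    1.18 -1.77]
[ 0.31 -0.1   0.09]
H in tool [-0.0005  0.0076 -0.0003]
tilt deg [ 0.14 -0.04 -0.16]
[-0.0005, 0.0001, -0.0003, -0.14, -0.16, 0.04, -1, 0, 0, 0, 0, 0, 0, -1, 0, 0, 0, 0, 0, 0, -1, 0, 0, 0, 0, 0, 0, -1, 0, 0, 0, 0, 0, 0, -1]
t15.05 [ 0.5348 -0.0891  0.0596] F [ 0.3  0.8 -0.2] open 0.0157 y [ 0.001  0.002 -1.   ] z [0.062 0.998 0.002] q [-0.26  0.14  1.82  0.    1.18 -1.77]
```

View pics/w11.png

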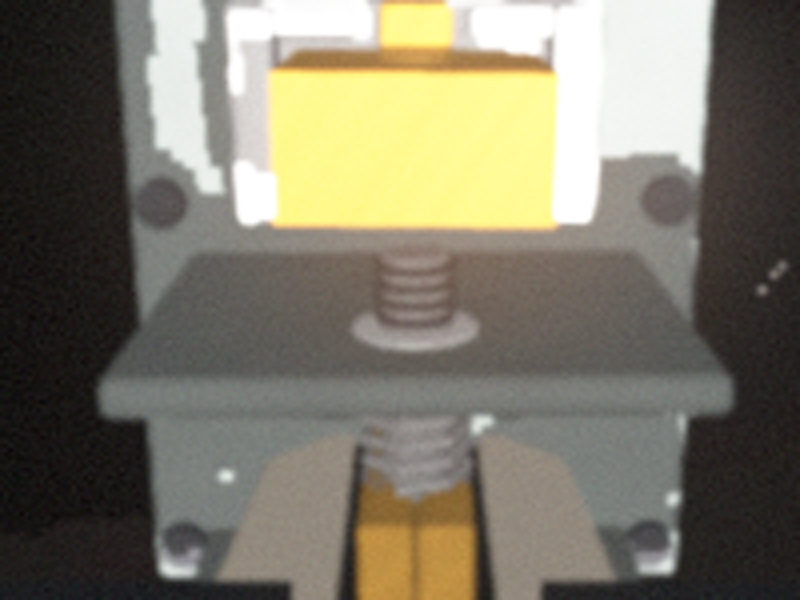

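View pics/s11.png

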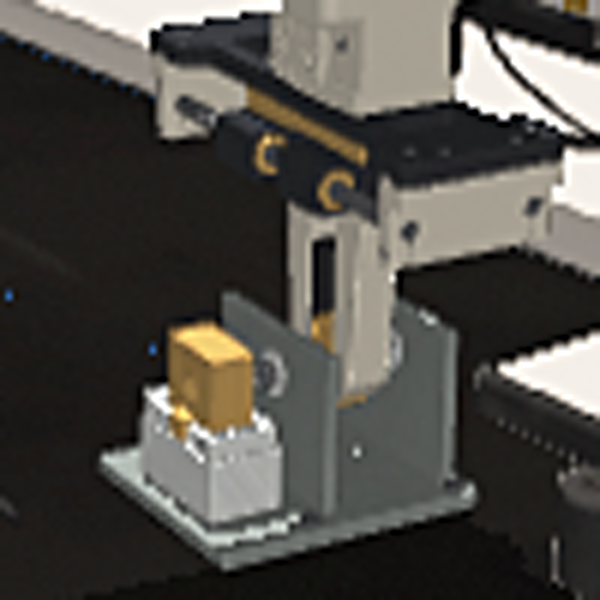

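View pics/t11.png

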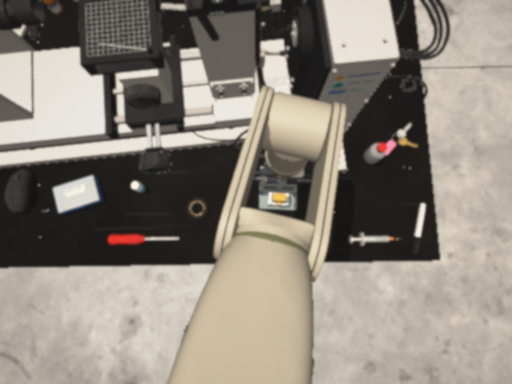

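```bash
python3 -c "
from h import *
print(robot.close_job()); st()"
```

```text
the job is handed in; nothing more can be done
None
the job is handed in; nothing more can be done
```

I stood the nut in the cradle, let go of it, then pinched the bolt head, turned it upright and handed the job in at about 15 s while still holding it.

- **Nut:** after I released it, the outlines for the seated pose matched the nut to within a pixel or two in the wrist and side pictures. It is upright and fully down, with its tab in the notch.
- **Bolt head:** I pinched it with the hand tilted 0.33 rad, slightly less than the head's 0.4 rad, to keep the gripper body clear of the white platform. The jaws closed to 16 mm, which means they lie flat on both sides. The hand finished 0.1° from vertical, with the jaws at 15.7 mm and a 35 N squeeze. The force at the wrist was about 1 N.
- **Bystanders:** in the last top picture the tape, vial and bottle look where they were. The arm hides part of that view, including the hex key, which I last saw undisturbed in earlier pictures. I did not measure any of their positions again.
- **Checks that disagreed:** the cameras differed by about 1–2 mm on the bracket's position, and I used the combined fit. The first automatic edge fit of the nut in the gripper caught on a bracket edge, so I replaced it with hand-picked points. The nut was also gripped about 10 mm higher than planned, which caused no trouble.

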